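# Fit the charged battery pack to the floodlight

### The job

The small battery pack in the charger is charged: pinch its two side tabs to free the catches, lift it out without wrenching the charger, and press it gently into the battery bay of the floodlight until it is fully home and both catches have sprung out. Then take the pack gently and evenly by its two plain sides and check with a light upward tug, about 10 to 15 N, that it holds, and let go; leave the other things on the bench where they are.

Things in the scene. Friction and masses are not known exactly. Their poses are not given: they have to be found in the camera images.
- pack_grip (a point): Point midway between the two side tabs of the battery pack, 26 mm above the shoulder (underside) of its head and 16 mm below its top. Axes as pack. Pack fully down in a bay: 26 mm above the bay's mouth; latched: about 27 mm; loose on the contact springs: 32 mm.
- pack: Black stick battery, 0.20 to 0.31 kg. Origin: centre of the shoulder, z up. Head above it 50 (x) x 40 (y) x 42 mm, its two x faces plain; stem below 30 x 20 x 38 mm. On the +y and -y sides a grey sprung tab, face 26 x 26 mm, 12 to 38 mm above the shoulder, 52 mm over both. Each tab carries a leg beside the stem with an outward barb 9 to 20 mm below the shoulder.
- tab_left (a joint): How far the +y tab and its barb are pushed in: 0 m sprung out, 0.0042 m stop; both in: 43.6 mm over the tabs. 4 N starts it, 8 N holds it in. Barb catches 2.6 mm under the bay's lip: free from about 0.003 m, with 1.5 mm to spare each side at the stop if the pack is central. Barbs slope below, so they also snap past the lip when pushed down.
- tab_right (a joint): The same for the -y tab, independent of the other; 0 m sprung out, 0.0042 m fully in.
- charger_bay (a point): Centre of the mouth of the charger's bay, in the plane of its top, 58 mm above the bench. x, y, z as charger. The pack starts latched in this bay, its tabs along the bay's y.
- charger: Grey battery charger screwed to the bench, 112 x 104 x 58 mm, origin under its centre. The bay in the middle of its top is open upwards, 33 (x) x 38.4 (y) mm, with a 3 mm chamfer. Spring contacts at its bottom push the pack up with 6 to 9 N over 6 mm: with both catches free the pack pops up some 6 mm.
- floodlight_bay (a point): Centre of the mouth of the floodlight's empty battery bay, in the plane of the base's top, 66 mm above the bench. The pack's tabs lie along the bay's y; it fits either way round.
- floodlight: Battery floodlight held to the bench by a magnetic foot; grey base 96 x 100 x 66 mm, origin under its centre, lamp panel 150 mm wide and 104 mm high standing 75 to 130 mm off on its +x side. Same bay and 6 to 9 N spring contacts as the charger. The shoulder stops hard on the base's top; barbs lock within about 1 mm of that. Unlatched, the pack stands 6 mm proud.
- slide_pack_center (a point): Centre (half-way up) of a bigger black slide-on battery, 76 x 116 x 58 mm, standing on the bench; not to be disturbed.
- socket_center (a point): Centre (half-way up) of a steel wrench socket, 33 mm across, 50 mm high, standing on the bench; not to be disturbed.
- ratchet_center (a point): Middle, 16 mm above the bench, of a ratchet handle lying on the bench, 180 mm long, 38 mm across the head; not to be disturbed.

How it is judged:
By the outcome, as a careful person would: the job done as asked, in the order asked, and still so for the second after the job is handed in, with the robot touching nothing.
It also fails if it takes over 58 s, if anything falls off the work surface, if the arm or the gripper's body presses on something with over 40 N, if the wrist force passes 120 N, or if a joint passes its speed limit or range.

### The arm

A 6-joint arm with a two-finger parallel gripper is mounted at the origin on the work surface. World frame = base frame: x ahead of the robot, y to its left, z up, the work surface at z = 0. Lengths are in m, angles in degrees, forces in N, time in s.
With the tool pointing down it reaches from about 0.25 to 0.725 m from the base axis. Payload 4 kg.
Tool frame: the origin (TCP) lies at the very end of the fingers, on their centre line; the grasp point (between the pads) lies 19 mm behind it; z points along the fingers, y is the direction in which the jaws open and shut (so a half turn about z gives the same grasp; the last joint's range is limited). The gripper opens to 85 mm and grips with 20 to 120 N. Pads are 22 mm wide; open, the fingers measure 114 mm over their backs; the gripper's body (76 mm by 85 mm) begins 54 mm behind the grasp point. The pads swing forward as they close: fully open they stand 13 mm farther back than shut.
Start: joints at [-66.463, 13.785, 0.286, 76.501, 0, 90], TCP at [0.2, -0.458, 0.231] pointing down, gripper open.
Joint ranges: [-155.79, 155.79], [-60.16, 107.12], [-62.33, 73.08], [-114, 123.19], [-81.49, 82.49], [-180, 180]. Speed limits (degrees/s): [159.86, 159.86, 180, 180, 180, 180].

### API

Orientations are given as a 3x3 rotation matrix whose columns are the frame's x, y, z axes.
In Python, from workcell import readout, vision, r, outline_of, place_of gives the robot as it stands.
- The arm moves only by the tool drive_tool, never from a script. Its argument "targets" is a list of rows, each an object of numbers: "rx", "ry", "rz": the turn, a rotation vector about the tool's x, y, z in degrees; "x", "y", "z": the shift along the tool's x, y, z in cm; "gripper": the finger opening in cm, from 0 to 8.54. A call has 1 to 10 rows; each row shifts and turns the commanded pose from where the row before left it, along the tool's axes as they then stand; what a row does not reach is not made up. A row lasts 1/8 s, in which the tool goes at most 62.5 mm and 10.7 degrees, less where a joint would pass 70% of its speed; a pose out of reach is approached as far as the arm can. A call is refused whole if a number of a shift passes 6.25 or a number of a turn 10.7, either way. A call with a gripper value outside its range is refused whole. The fingers move at their own pace and stop on an object; "grip_force" is the grip in N (left out, the last holds). Time passes only in rows, so rows that do not move let the fingers close. It gives the time, the measured TCP pose, the force and the opening at its end, in the units of the state.
- readout.state(): the state, without advancing time (a new reading comes with each control period).
- vision.snapshot(name): name is "scene" or "side" or "wrist"; returns a dict with "image" (384x512x3 uint8, blue, green, red), "range_z" (384x512 float32, m along the optical axis (not along the pixel's ray), 0 where there is no reading), "K" (3x3 intrinsics, pixels), "R" (3x3) and "t" (3): a world point X has camera coordinates R X + t. Camera axes: x right, y down, z forward; pixel columns grow to the right and rows downward; lengths in m; the calibration is good to about 2 mm. The wrist camera is an equidistant fisheye: a pixel r from the principal point sees the ray r / f radians off the axis. A picture is of the moment at which its call begins.
- r.sign_off(): hands the job in, once; it reports no verdict.
Trained networks look in the newest picture that a camera, given by its name, has taken for a name from the list of things; names that differ only in an ending like _2 or _b are one class to them, and where a whole thing is asked for, a point or a joint stands for the part that bears it (a point fixed in the world has none). Each returns a list of dicts, best first, with "p" (0 to 1); they miss things now and then, are a little off and sometimes report something else, mostly with a low value. They report only what shows in the picture. A call takes as long as a camera call.
- outline_of(camera, thing): "pixels" (384x512 bool, what is visible of it).
- place_of(camera, thing): "location" ([x, y, z] in m, in world coordinates, good to about 4 mm: a listed point, or the origin of a listed thing).
The state is a dict: "t": time; "joints": joint angles; "qd": joint speeds; "tau": joint torques, N m; "position": TCP position; "eef_rot": TCP orientation; "force": force on the tool from outside, world axes, zero at the start; "ft_torque": the same for the moment, N m; "gripper_width": finger opening in m.
Only numpy, scipy, OpenCV 4.12 (cv2) and the standard library are available. Lean on these libraries where they do the work, as an engineer would, in place of code of your own. Each camera call takes 0.05 s, during which the arm holds its last target.

## Working session

There is one attempt and no reset: what is moved stays moved. The work goes in short steps, Python scripts to look and compute and a tool call to move; the robot and the scene stay as the last step left them, time stands still between calls to the robot, and variables do not carry over. Pictures are saved under pics/ and viewed, and the job is handed in when it is done.

Besides the shell and the picture viewer there is one more tool, called after ">>>" in YAML: its name, and indented under it one key for each argument. drive_tool: Moves the arm, as the interface text tells. Its arguments: {"type":"object","properties":{"targets":{"type":"array"},"grip_force":{"type":"number"}},"required":["targets"]}

```bash
mkdir -p pics; ls
python3 - <<'E'
from workcell import readout, vision, r, outline_of, place_of
import cv2,numpy as np
s=readout.state(); print({k:np.round(v,3).tolist() for k,v in s.items()})
for c in ("scene","side","wrist"):
    d=vision.snapshot(c); cv2.imwrite(f"pics/{c}0.png",d["image"])
    np.savez(f"{c}0.npz",**d)
    for n in ("pack_grip","pack","charger_bay","charger","floodlight_bay","floodlight","slide_pack_center","socket_center","ratchet_center"):
        p=place_of(c,n)
        print(c,n,[(np.round(q["location"],4).tolist(),round(q["p"],2)) for q in p[:2]])
E
```

```text
pics
{'t': 0.0, 'joints': [-66.461, 13.834, 0.212, 76.501, -0.0, 90.0], 'qd': [-0.011, 0.015, -0.019, -0.035, 0.012, 0.047], 'tau': [-0.0, -37.232, 25.241, 0.017, -0.0, 0.0], 'position': [0.199, -0.458, 0.23], 'eef_rot': [[0.917, 0.399, -0.001], [0.399, -0.917, 0.002], [-0.0, -0.002, -1.0]], 'force': [0.907, -0.496, 0.75], 'ft_torque': [-0.013, 0.011, -0.041], 'gripper_width': 0.085}
scene pack_grip [([0.4789, 0.2419, 0.0885], 0.71)]
scene pack [([0.475, 0.2387, 0.0565], 0.73)]
scene charger_bay [([0.481, 0.2373, 0.0583], 0.6)]
scene charger [([0.4771, 0.2363, 0.0025], 0.61)]
scene floodlight_bay [([0.5489, -0.2195, 0.0632], 0.76)]
scene floodlight [([0.5486, -0.2167, 0.0034], 0.95)]
scene slide_pack_center [([0.3877, -0.011, 0.0306], 0.68), ([0.545, -0.2186, 0.0027], 0.31)]
scene socket_center [([0.4975, 0.0009, 0.0279], 0.82)]
scene ratchet_center [([0.6928, 0.0086, 0.018], 0.69)]
side pack_grip [([0.4802, 0.242, 0.0874], 0.96)]
side pack [([0.4832, 0.2309, 0.0593], 0.78)]
side charger_bay [([0.4761, 0.2381, 0.0589], 0.71)]
side charger [([0.4785, 0.2415, 0.0036], 0.59)]
side floodlight_bay [([0.5456, -0.2166, 0.066], 0.71)]
side floodlight [([0.5493, -0.2139, 0.0032], 0.61)]
side slide_pack_center [([0.3878, -0.0116, 0.0277], 0.71)]
side socket_center [([0.4979, 0.0007, 0.0244], 0.89)]
side ratchet_center [([0.6897, 0.009, 0.0167], 0.72)]
wrist pack_grip []
wrist pack []
wrist charger_bay []
wrist charger []
wrist floodlight_bay []
wrist floodlight []
wrist slide_pack_center []
wrist socket_center []
wrist ratchet_center []
```

View pics/scene0.png

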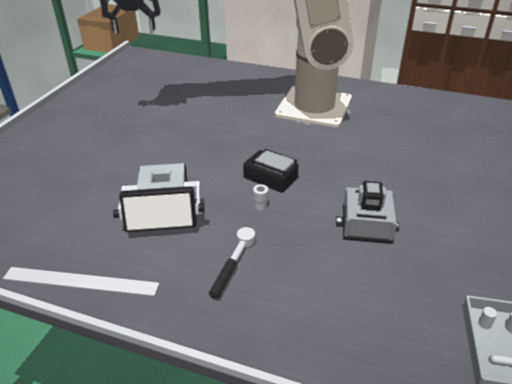

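View pics/side0.png

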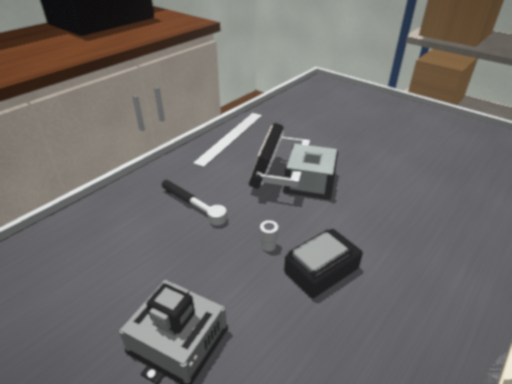

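View pics/wrist0.png

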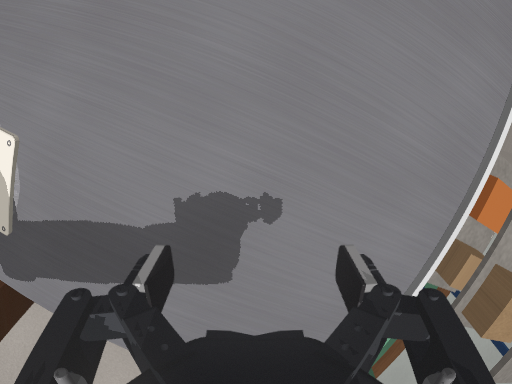

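```bash
cat > h.py <<'E'
import numpy as np, cv2
from scipy.spatial.transform import Rotation as Ro
def cloud(d,wrist=False):
    Z=d["range_z"];K=d["K"];v,u=np.indices(Z.shape)
    x=(u-K[0,2])/K[0,0];y=(v-K[1,2])/K[1,1]
    if wrist:
        th=np.hypot(x,y); s=np.where(th>1e-6,np.tan(np.minimum(th,1.5))/np.maximum(th,1e-6),1); x=x*s;y=y*s
    P=np.stack([x*Z,y*Z,Z],-1); W=(P-d["t"])@d["R"]
    W[Z<=0]=np.nan
    return W
def goto(s,p,yaw_y,tilt=None):
    """tool shift (cm) in tool axes & turn for tool down with tool y axis at heading yaw_y (deg) mod 180"""
    R=np.array(s["eef_rot"]);c=np.array(s["position"])
    best=None
    for a in (yaw_y,yaw_y+180):
        a=np.deg2rad(a);y=np.array([np.cos(a),np.sin(a),0]);z=np.array([0,0,-1.]);x=np.cross(y,z)
        G=np.c_[x,y,z]; rv=Ro.from_matrix(R.T@G).as_rotvec(degrees=True)
        if best is None or np.linalg.norm(rv)<np.linalg.norm(best[0]): best=(rv,G)
    return R.T@(np.array(p)-c)*100, best[0]
E
python3 - <<'E'
from h import *
for c in ("scene","side"):
    d=np.load(c+"0.npz"); W=cloud(d)
    print(c,"cam",(-d["R"].T@d["t"]).round(3))
    for nm,p,h in (("flood",(.548,-.218),.066),("charger",(.478,.239),.058),("packtop",(.478,.239),.100),("slide",(.388,-.011),.058)):
        m=(np.hypot(W[...,0]-p[0],W[...,1]-p[1])<.09)&(abs(W[...,2]-h)<.004)
        q=W[m]; 
        if len(q)<10: print(nm,len(q)); continue
        rect=cv2.minAreaRect((q[:,:2]*1000).astype(np.float32)); print(nm,len(q),np.round(q[:,2].mean(),4),rect)
d=np.load("wrist0.npz"); print("wristcam",-d["R"].T@d["t"],d["R"],d["K"])
E
```

```text
scene cam [1.298 0.281 0.711]
flood 919 0.0663 ((539.9887084960938, -212.11782836914062), (92.90009307861328, 156.75892639160156), 22.171361923217773)
charger 1047 0.0588 ((479.4609069824219, 239.93199157714844), (110.80413055419922, 99.2579116821289), 11.51209545135498)
packtop 350 0.1012 ((479.41827392578125, 239.48391723632812), (51.06294631958008, 50.7219123840332), 8.447046279907227)
slide 567 0.0586 ((389.4941711425781, 0.7034454345703125), (89.64158630371094, 65.10973358154297), 76.82615661621094)
side cam [0.191 0.409 0.524]
flood 1077 0.0657 ((544.537353515625, -214.01129150390625), (102.316650390625, 105.74478149414062), 25.823335647583008)
charger 3036 0.0585 ((477.1908264160156, 240.18125915527344), (109.68728637695312, 101.41609954833984), 11.711536407470703)
packtop 1133 0.101 ((476.53045654296875, 239.9385223388672), (49.919212341308594, 52.89722442626953), 11.424773216247559)
slide 1424 0.0582 ((387.85711669921875, 0.24938583374023438), (90.61579895019531, 60.948150634765625), 75.86582946777344)
wristcam [ 0.27293352 -0.42730706  0.3744885 ] [[ 0.39917414 -0.91687423  0.00128326]
 [-0.87164339 -0.37904734  0.31074252]
 [-0.28442539 -0.12515892 -0.95049326]] [[297.31863964   0.         254.36156952]
 [  0.         297.31863964 191.43547828]
 [  0.           0.           1.        ]]
```

Run:
```python
from workcell import readout
from h import *
s=readout.state(); print(goto(s,(.548,-.218,.26),115))
d=np.load("side0.npz");W=cloud(d)
for n in ("scene0","side0"):
    W=cloud(np.load(n+".npz"));m=(np.hypot(W[...,0]-.6,W[...,1]+.2)<.15)&(W[...,2]>.075)
    q=W[m];print(q.min(0),q.max(0))
    c,s_=np.cos(np.deg2rad(25)),np.sin(np.deg2rad(25)); l=(q[:,:2]-[.546,-.217])@np.array([[c,-s_],[s_,c]]); print(l.min(0),l.max(0))
```

```text
(array([41.53471229, -8.12826906, -2.86867301]), array([-3.84593485e-04, -1.13388866e-04, -1.46215326e+00]))
[ 0.59039169 -0.24313817  0.07501693] [ 0.67634249 -0.10184651  0.10504272]
[ 0.08123679 -0.07213112] [0.1171615  0.07783205]
[ 0.58625717 -0.24235105  0.07506459] [ 0.66804743 -0.10165587  0.1033614 ]
[ 0.07722357 -0.06752649] [0.11035709 0.08021945]
```

>>> drive_tool:
  targets:
    - {"x": 5.2,"y": -1.0,"z": -0.35}
    - {"x": 5.2,"y": -1.0,"z": -0.35}
    - {"x": 5.2,"y": -1.0,"z": -0.35}
    - {"x": 5.2,"y": -1.0,"z": -0.35}
    - {"x": 5.2,"y": -1.0,"z": -0.35}
    - {"x": 5.2,"y": -1.0,"z": -0.35}
    - {"x": 5.2,"y": -1.0,"z": -0.35}
    - {"x": 5.2,"y": -1.0,"z": -0.35}
    - {"rz": -1.5}
    - {"z": 0}

```text
schema error: expected keys rx, ry, rz, x, y, z, gripper
```

Run:
```python
from workcell import readout, vision, place_of
from h import *
d=vision.snapshot("wrist"); cv2.imwrite("pics/w1.png",d["image"]); np.savez("w1.npz",**d)
s=readout.state();print(s["t"],s["position"],s["eef_rot"])
W=cloud(d,True)
for n in("floodlight_bay","floodlight"): print(n,place_of("wrist",n))
m=(np.hypot(W[...,0]-.548,W[...,1]+.218)<.09)&(abs(W[...,2]-.066)<.005)
img=d["image"].copy();img[m]=(0,0,255);cv2.imwrite("pics/w1m.png",img)
q=W[m];print(len(q),q[:,2].mean(),cv2.minAreaRect((q[:,:2]*1000).astype(np.float32)))
```

```text
1.55 [ 0.19968067 -0.45839691  0.23130222] [[ 9.16793490e-01  3.99361612e-01  1.84887411e-05]
 [ 3.99361612e-01 -9.16793490e-01  1.45699672e-05]
 [ 2.27690431e-05 -5.97395764e-06 -1.00000000e+00]]
floodlight_bay []
floodlight []
0 nan ((0.0, 0.0), (0.0, 0.0), 0.0)<stdin>:9: RuntimeWarning: Mean of empty slice.
  ret = ret.dtype.type(ret / rcount)
```

View pics/w1.png

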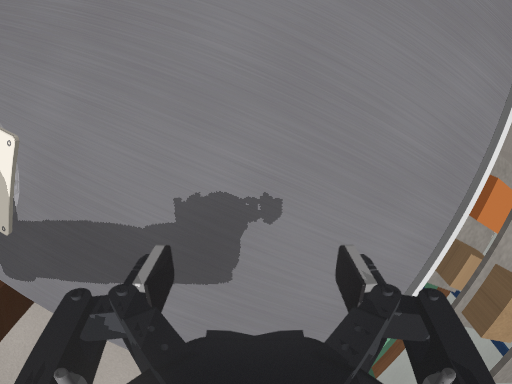

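>>> drive_tool:
  targets:
    - {"x": 5.2,"y": -1.0,"z": -0.35,"rx": 0,"ry": 0,"rz": 0,"gripper": 8.5}
    - {"x": 5.2,"y": -1.0,"z": -0.35,"rx": 0,"ry": 0,"rz": 0,"gripper": 8.5}
    - {"x": 5.2,"y": -1.0,"z": -0.35,"rx": 0,"ry": 0,"rz": 0,"gripper": 8.5}
    - {"x": 5.2,"y": -1.0,"z": -0.35,"rx": 0,"ry": 0,"rz": 0,"gripper": 8.5}
    - {"x": 5.2,"y": -1.0,"z": -0.35,"rx": 0,"ry": 0,"rz": 0,"gripper": 8.5}
    - {"x": 5.2,"y": -1.0,"z": -0.35,"rx": 0,"ry": 0,"rz": 0,"gripper": 8.5}
    - {"x": 5.2,"y": -1.0,"z": -0.35,"rx": 0,"ry": 0,"rz": 0,"gripper": 8.5}
    - {"x": 5.2,"y": -1.0,"z": -0.35,"rx": 0,"ry": 0,"rz": 0,"gripper": 8.5}
    - {"x": 0,"y": 0,"z": 0,"rx": 0,"ry": 0,"rz": -1.5,"gripper": 8.5}
    - {"x": 0,"y": 0,"z": 0,"rx": 0,"ry": 0,"rz": 0,"gripper": 8.5}

```text
t: 2.9
position: [0.5488, -0.2188, 0.2589]
eef_rot: [[0.906, 0.424, -0.001], [0.424, -0.906, 0.0], [-0.001, -0.001, -1.0]]
force: [-0.8, -0.4, 0.0]
gripper_width: 0.0847
```

```bash
cat > look.py <<'E'
from workcell import readout, vision, place_of
from h import *
import sys
def look(tag,c,h,names):
    d=vision.snapshot("wrist"); np.savez(tag+".npz",**d)
    s=readout.state();print(s["t"],np.round(s["position"],4),np.round(s["eef_rot"],3).tolist(),np.round(s["force"],2),s["gripper_width"])
    W=cloud(d,True)
    for n in names: print(n,[(np.round(a["location"],4),a["p"]) for a in place_of("wrist",n)[:2]])
    m=(np.hypot(W[...,0]-c[0],W[...,1]-c[1])<.08)&(abs(W[...,2]-h)<.005)
    img=d["image"].copy();img[m]=(0,0,255);cv2.imwrite(f"pics/{tag}.png",np.hstack([d["image"],img])[:, :1024:1] if 0 else d["image"]);cv2.imwrite(f"pics/{tag}m.png",img)
    q=W[m];print(len(q), q[:,2].mean() if len(q) else 0, cv2.minAreaRect((q[:,:2]*1000).astype(np.float32)) if len(q)>5 else 0)
    return d,W,s
E
python3 - <<'E'
from look import *
look("w2",(.548,-.218),.066,("floodlight_bay","floodlight"))
E
```

```text
2.95 [ 0.5483 -0.2194  0.2591] [[0.906, 0.422, -0.001], [0.422, -0.906, 0.0], [-0.001, -0.0, -1.0]] [-0.61 -0.34  0.1 ] 0.08512706930766951
floodlight_bay [(array([ 0.5439, -0.212 ,  0.0645]), 0.9)]
floodlight [(array([ 0.5444, -0.2164, -0.0019]), 0.6)]
6323 0.06620004966992228 ((547.8275756835938, -218.8426971435547), (102.08682250976562, 153.39614868164062), 25.440452575683594)
```

View pics/w2.png

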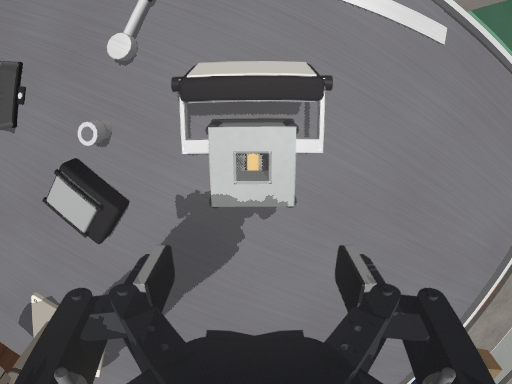

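View pics/w2m.png

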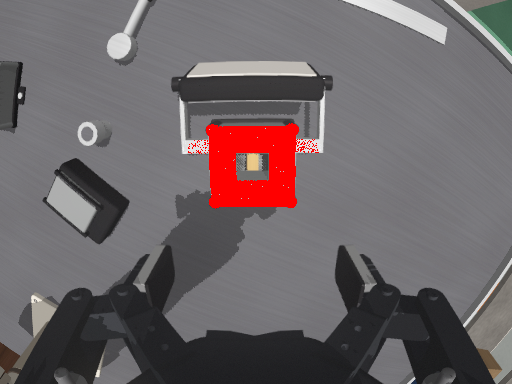

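```bash
cat >> h.py <<'E'
def ray_plane(d,uv,z,wrist=True):
    K=d["K"];uv=np.atleast_2d(uv).astype(float)
    x=(uv[:,0]-K[0,2])/K[0,0];y=(uv[:,1]-K[1,2])/K[1,1];th=np.hypot(x,y)
    if wrist: v=np.c_[x/th*np.sin(th),y/th*np.sin(th),np.cos(th)]
    else: v=np.c_[x,y,np.ones(len(x))]
    C=-d["R"].T@d["t"]; w=v@d["R"]; return C+w*((z-C[2])/w[:,2])[:,None]
E
python3 - <<'E'
from h import *
d=np.load("w2.npz");W=cloud(d,True)
im=d["image"]; cv2.imwrite("pics/w2c.png",cv2.resize(im[110:220,190:320],None,fx=5,fy=5,interpolation=cv2.INTER_CUBIC))
# plane mask
m=(np.hypot(W[...,0]-.548,W[...,1]+.218)<.09)&(abs(W[...,2]-.066)<.004)
m[:, :209]=0; m[:,297:]=0
m8=m.astype(np.uint8)
v,u=np.nonzero(m8); P=ray_plane(d,np.c_[u,v],.0662)[:,:2]
print("top",cv2.minAreaRect((P*1000).astype(np.float32)))
# rotated grid percentiles
for a in np.arange(23,28,.5):
    c,s=np.cos(np.deg2rad(a)),np.sin(np.deg2rad(a)); L=P@np.array([[c,-s],[s,c]])
    lo=np.percentile(L,.5,axis=0);hi=np.percentile(L,99.5,axis=0); print(a,(hi-lo)*1000,np.array([[c,-s],[s,c]])@((hi+lo)/2))
hole=(~m)[140:195,225:285]; n,lab,st,ce=cv2.connectedComponentsWithStats(hole.astype(np.uint8)); i=1+np.argmax(st[1:,4]); print(st[i])
v,u=np.nonzero(lab==i); P=ray_plane(d,np.c_[u+225,v+140],.0662)[:,:2]; r=cv2.minAreaRect((P*1000).astype(np.float32)); print("hole",r,P.mean(0))
E
```

```text
top ((547.3826904296875, -218.13925170898438), (101.57516479492188, 105.62593841552734), 25.012672424316406)
23.0 [ 98.38962788 101.41937797] [ 0.54769143 -0.21801787]
23.5 [ 98.04344998 100.8865901 ] [ 0.547686   -0.21796795]
24.0 [ 97.60789258 100.53736018] [ 0.54755145 -0.21796137]
24.5 [ 97.44441028 100.25261398] [ 0.54764164 -0.21787664]
25.0 [ 97.17751487 100.17624333] [ 0.54770806 -0.21772351]
25.5 [ 97.37618815 100.2850817 ] [ 0.54758482 -0.21771478]
26.0 [ 97.46210575 100.30466484] [ 0.54732941 -0.21769255]
26.5 [ 97.77962447 100.42861107] [ 0.54741705 -0.21756616]
27.0 [ 97.933353   100.71828088] [ 0.54731291 -0.21759548]
27.5 [ 98.30868037 101.19438977] [ 0.54728724 -0.21757407]
[ 11  13  33  28 912]
hole ((547.890625, -217.42523193359375), (32.28173065185547, 37.513641357421875), 25.008556365966797) [ 0.54820846 -0.21739458]
```

View pics/w2c.png

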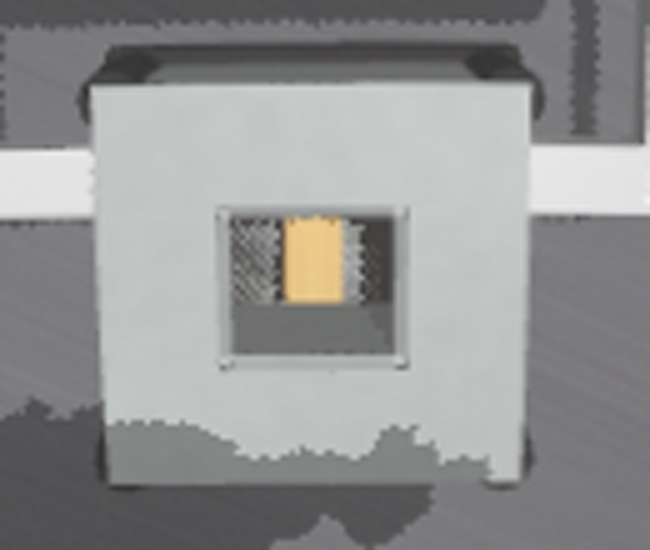

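Run:
```python
from workcell import readout
from h import *
d=np.load("w2.npz");print(ray_plane(d,[[233.4,151.4],[271.6,151.4],[271.6,183.6],[234.4,183.6]],.0662).mean(0))
s=readout.state(); print(goto(s,(.478,.24,.26),101.5))
```

```text
[ 0.54711046 -0.21871943  0.0662    ]
(array([ 13.02122646, -44.65645051,  -0.05588126]), array([-2.00437662e-03,  1.73065644e-02,  1.34234747e+01]))
```

>>> drive_tool:
  targets:
    - {"x": 1.63,"y": -5.58,"z": 0,"rx": 0,"ry": 0,"rz": 0,"gripper": 8.5}
    - {"x": 1.63,"y": -5.58,"z": 0,"rx": 0,"ry": 0,"rz": 0,"gripper": 8.5}
    - {"x": 1.63,"y": -5.58,"z": 0,"rx": 0,"ry": 0,"rz": 0,"gripper": 8.5}
    - {"x": 1.63,"y": -5.58,"z": 0,"rx": 0,"ry": 0,"rz": 0,"gripper": 8.5}
    - {"x": 1.63,"y": -5.58,"z": 0,"rx": 0,"ry": 0,"rz": 0,"gripper": 8.5}
    - {"x": 1.63,"y": -5.58,"z": 0,"rx": 0,"ry": 0,"rz": 0,"gripper": 8.5}
    - {"x": 1.63,"y": -5.58,"z": 0,"rx": 0,"ry": 0,"rz": 0,"gripper": 8.5}
    - {"x": 1.63,"y": -5.58,"z": 0,"rx": 0,"ry": 0,"rz": 6.7,"gripper": 8.5}
    - {"x": 0,"y": 0,"z": 0,"rx": 0,"ry": 0,"rz": 6.7,"gripper": 8.5}
    - {"x": 0,"y": 0,"z": 0,"rx": 0,"ry": 0,"rz": 0,"gripper": 8.5}

```text
t: 4.3
position: [0.5019, 0.1737, 0.2595]
eef_rot: [[0.954, 0.298, -0.021], [0.298, -0.953, 0.051], [-0.005, -0.055, -0.998]]
force: [1.0, 0.7, 0.3]
gripper_width: 0.0851
```

Run:
```python
from look import *
d,W,s=look("w3",(.478,.24),.101,("pack_grip","charger_bay"))
m=(np.hypot(W[...,0]-.478,W[...,1]-.24)<.08)&(abs(W[...,2]-.0585)<.004)
q=W[m];print(len(q),q[:,2].mean(),cv2.minAreaRect((q[:,:2]*1000).astype(np.float32)))
im=d["image"]; cv2.imwrite("pics/w3c.png",cv2.resize(im[100:220,190:320],None,fx=5,fy=5,interpolation=cv2.INTER_CUBIC))
```

```text
4.35 [0.5017 0.1743 0.2596] [[0.954, 0.298, -0.021], [0.299, -0.953, 0.051], [-0.005, -0.055, -0.998]] [ 0.66  0.37 -0.03] 0.08505761544392652
pack_grip [(array([0.4792, 0.2388, 0.0833]), 0.84)]
charger_bay []
1809 0.10099631474188815 ((479.3121032714844, 236.25152587890625), (50.47240447998047, 51.74618148803711), 12.870203018188477)
4340 0.058480134492076896 ((479.4708251953125, 237.33946228027344), (109.78691101074219, 101.28095245361328), 11.866064071655273)
```

View pics/w3c.png

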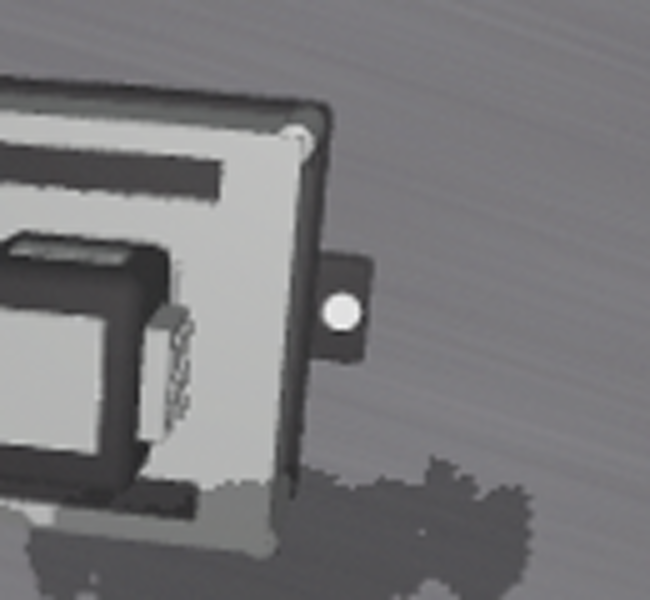

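View pics/w3m.png

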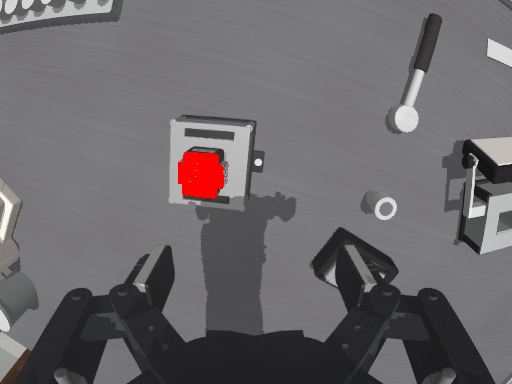

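Run:
```python
from workcell import readout
from h import *
s=readout.state(); print(goto(s,(.4785,.239,.2),101.7))
```

```text
(array([-0.2468733 , -6.43485514,  6.32891873]), array([-3.16016376,  0.42824967,  5.79312173]))
```

>>> drive_tool:
  targets:
    - {"x": 0,"y": 0,"z": 0,"rx": -1.58,"ry": 0.21,"rz": 2.9,"gripper": 8.5}
    - {"x": 0,"y": 0,"z": 0,"rx": -1.58,"ry": 0.21,"rz": 2.9,"gripper": 8.5}
    - {"x": -0.24,"y": -1.7,"z": 1.49,"rx": 0,"ry": 0,"rz": 0,"gripper": 8.5}
    - {"x": -0.24,"y": -1.7,"z": 1.49,"rx": 0,"ry": 0,"rz": 0,"gripper": 8.5}
    - {"x": -0.24,"y": -1.7,"z": 1.49,"rx": 0,"ry": 0,"rz": 0,"gripper": 8.5}
    - {"x": -0.24,"y": -1.7,"z": 1.49,"rx": 0,"ry": 0,"rz": 0,"gripper": 8.5}
    - {"x": 0,"y": 0,"z": 0,"rx": 0,"ry": 0,"rz": 0,"gripper": 8.5}

```text
t: 5.32
position: [0.4908, 0.1743, 0.2008]
eef_rot: [[0.952, 0.304, -0.022], [0.305, -0.951, 0.051], [-0.005, -0.056, -0.998]]
force: [-0.3, -0.2, 0.2]
gripper_width: 0.0849
```

Run:
```python
from look import *
d,W,s=look("w4",(.478,.24),.101,("pack_grip","charger_bay"))
m=(np.hypot(W[...,0]-.478,W[...,1]-.24)<.08)&(abs(W[...,2]-.0585)<.004)
q=W[m];print(len(q),q[:,2].mean(),cv2.minAreaRect((q[:,:2]*1000).astype(np.float32)))
print(goto(s,(.4785,.239,.2),101.7))
im=d["image"]; cv2.imwrite("pics/w4c.png",cv2.resize(im[100:240,180:330],None,fx=4,fy=4,interpolation=cv2.INTER_CUBIC))
```

```text
5.375 [0.4916 0.1743 0.2018] [[0.952, 0.304, -0.02], [0.305, -0.951, 0.052], [-0.003, -0.055, -0.998]] [-0.08 -0.24  0.28] 0.08488119315031431
pack_grip [(array([0.4775, 0.2388, 0.0861]), 0.97)]
charger_bay []
2664 0.10100773416001838 ((479.46533203125, 236.90606689453125), (49.70909881591797, 51.85784149169922), 12.34932804107666)
5880 0.05848425309024173 ((478.91046142578125, 237.05123901367188), (110.21208953857422, 100.82369232177734), 12.076018333435059)
(array([ 0.72611059, -6.54259168,  0.54069111]), array([-3.16166631,  0.33935488,  6.02823349]))
```

View pics/w4c.png

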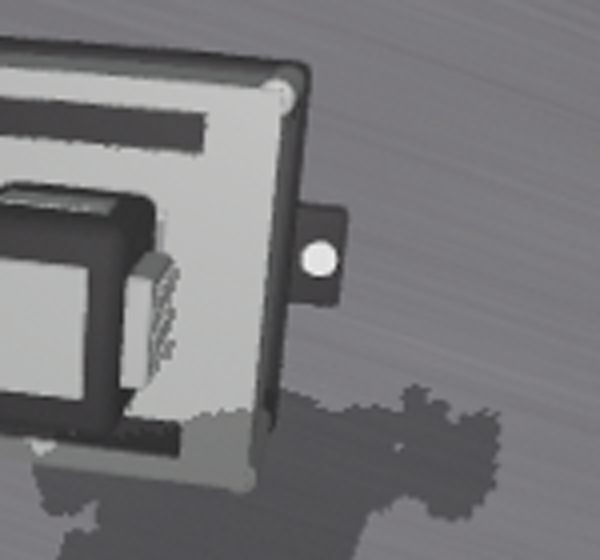

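View pics/w4m.png

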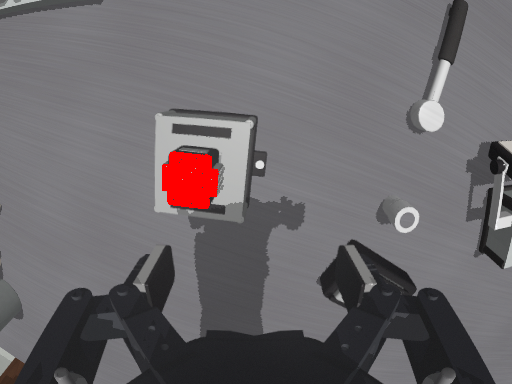

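Run:
```python
from workcell import readout
from h import *
s=readout.state(); print(np.round(s["joints"],2)); 
for f in ("w2","w3","w4"): pass
```

```text
[ 17.64  17.13   0.43  73.34   3.18 179.94]
```

>>> drive_tool:
  targets:
    - {"x": 0,"y": 0,"z": 0,"rx": 0,"ry": 0,"rz": -5,"gripper": 8.5}
    - {"x": 0,"y": 0,"z": 0,"rx": -3.2,"ry": 0.3,"rz": 0,"gripper": 8.5}
    - {"x": 0,"y": 0,"z": 0,"rx": 0,"ry": 0,"rz": -10.7,"gripper": 8.5}
    - {"x": 0,"y": 0,"z": 0,"rx": 0,"ry": 0,"rz": -10.7,"gripper": 8.5}
    - {"x": 0,"y": 0,"z": 0,"rx": 0,"ry": 0,"rz": -10.7,"gripper": 8.5}
    - {"x": 0,"y": 0,"z": 0,"rx": 0,"ry": 0,"rz": -10.7,"gripper": 8.5}
    - {"x": 0,"y": 0,"z": 0,"rx": 0,"ry": 0,"rz": -10.7,"gripper": 8.5}
    - {"x": 0,"y": 0,"z": 0,"rx": 0,"ry": 0,"rz": -10.7,"gripper": 8.5}
    - {"x": 0,"y": 0,"z": 0,"rx": 0,"ry": 0,"rz": -10.7,"gripper": 8.5}
    - {"x": 0,"y": 0,"z": 0,"rx": 0,"ry": 0,"rz": -10.7,"gripper": 8.5}

```text
t: 6.72
position: [0.4928, 0.1741, 0.2033]
eef_rot: [[-0.319, 0.948, 0.01], [0.948, 0.319, 0.003], [0.0, 0.01, -1.0]]
force: [-0.1, -0.1, 0.3]
gripper_width: 0.085
```

Run:
```python
from workcell import readout
from h import *
s=readout.state(); print(np.round(s["joints"],2),s["position"],s["eef_rot"],goto(s,(.4785,.239,.2),281.7-180))
```

```text
[ 1.945e+01  1.666e+01 -9.000e-02  7.266e+01  0.000e+00  9.085e+01] [0.49284927 0.17405942 0.2032798 ] [[-3.18922843e-01  9.47731638e-01  9.64172583e-03]
 [ 9.47780663e-01  3.18904320e-01  3.44229892e-03]
 [ 1.87587566e-04  1.02360691e-02 -9.99947592e-01]] (array([6.61251195, 0.70770021, 0.33648252]), array([  0.48767617,   0.41653301, -83.10147828]))
```

>>> drive_tool:
  targets:
    - {"x": 3.3,"y": 0.35,"z": 0.17,"rx": 0,"ry": 0,"rz": 0,"gripper": 8.5}
    - {"x": 3.3,"y": 0.35,"z": 0.17,"rx": 0.5,"ry": 0.4,"rz": 0,"gripper": 8.5}
    - {"x": 0,"y": 0,"z": 0,"rx": 0,"ry": 0,"rz": -10.4,"gripper": 8.5}
    - {"x": 0,"y": 0,"z": 0,"rx": 0,"ry": 0,"rz": -10.4,"gripper": 8.5}
    - {"x": 0,"y": 0,"z": 0,"rx": 0,"ry": 0,"rz": -10.4,"gripper": 8.5}
    - {"x": 0,"y": 0,"z": 0,"rx": 0,"ry": 0,"rz": -10.4,"gripper": 8.5}
    - {"x": 0,"y": 0,"z": 0,"rx": 0,"ry": 0,"rz": -10.4,"gripper": 8.5}
    - {"x": 0,"y": 0,"z": 0,"rx": 0,"ry": 0,"rz": -10.4,"gripper": 8.5}
    - {"x": 0,"y": 0,"z": 0,"rx": 0,"ry": 0,"rz": -10.4,"gripper": 8.5}
    - {"x": 0,"y": 0,"z": 0,"rx": 0,"ry": 0,"rz": -10.3,"gripper": 8.5}

```text
t: 7.98
position: [0.4788, 0.2391, 0.1999]
eef_rot: [[-0.979, -0.203, -0.001], [-0.203, 0.979, 0.008], [-0.001, 0.008, -1.0]]
force: [0.6, -0.5, 1.0]
gripper_width: 0.0849
```

Run:
```python
from look import *
d,W,s=look("w5",(.478,.24),.101,("pack_grip","charger_bay"))
m=(np.hypot(W[...,0]-.478,W[...,1]-.24)<.08)&(abs(W[...,2]-.0585)<.004)
q=W[m];print(len(q),q[:,2].mean(),cv2.minAreaRect((q[:,:2]*1000).astype(np.float32)))
print(goto(s,(.4785,.239,.2),101.7))
im=d["image"]; cv2.imwrite("pics/w5c.png",cv2.resize(im[110:250,180:330],None,fx=4,fy=4,interpolation=cv2.INTER_CUBIC))
```

```text
8.025 [0.4788 0.239  0.1999] [[-0.979, -0.206, -0.001], [-0.206, 0.979, 0.007], [-0.001, 0.008, -1.0]] [0.08 0.29 0.51] 0.08488123633467853
pack_grip [(array([0.4782, 0.2396, 0.0848]), 0.92)]
charger_bay []
2922 0.10121323893724214 ((478.4743957519531, 236.93972778320312), (49.64247512817383, 52.14451599121094), 11.702774047851562)
6389 0.058662435358628195 ((479.32757568359375, 237.480712890625), (109.74946594238281, 100.55706024169922), 11.896994590759277)
(array([ 0.02911928,  0.00402372, -0.00868634]), array([0.43061623, 0.03195178, 0.19297195]))
```

View pics/w5c.png

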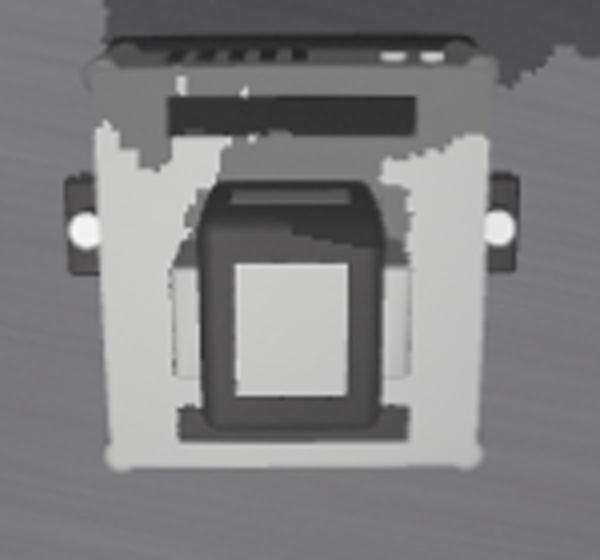

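View pics/w5m.png

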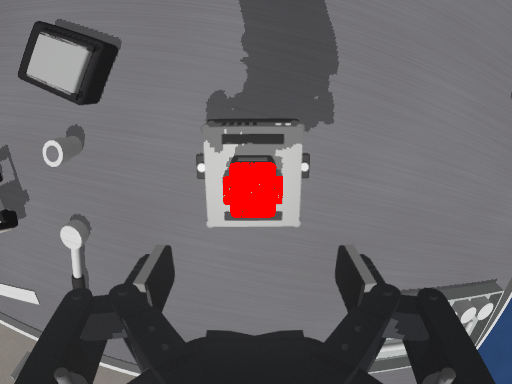

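```bash
cat >> h.py <<'E'
def proj(d,X):
    c=d["R"]@np.array(X)+d["t"];th=np.arctan2(np.hypot(c[0],c[1]),c[2]);n=np.hypot(c[0],c[1])
    return d["K"][:2,:2]@(c[:2]/n*th)+d["K"][:2,2]
E
python3 - <<'E'
from h import *
d=np.load("w5.npz");R=np.array([[-0.979,-.206,-.001],[-.206,.979,.007],[-.001,.008,-1]]);p=np.array([.4788,.239,.1999])
for s in(-1,1):print(proj(d,p+R@[0,s*.0425,-.013]),proj(d,p+R@[.011,s*.0425,-.013]),proj(d,p+R@[-.011,s*.0425,-.013]))
im=d["image"]; cv2.imwrite("pics/w5f.png",cv2.resize(im[230:330,120:400],None,fx=2.8,fy=2.8,interpolation=cv2.INTER_CUBIC))
W=cloud(d,True)
m=(np.hypot(W[...,0]-.478,W[...,1]-.24)<.08)
v,u=np.indices(m.shape)
for nm,h in(("top",.0585),("packtop",.1005)):
    mm=m&(abs(W[...,2]-h)<.0025)
    vv,uu=np.nonzero(mm);P=ray_plane(d,np.c_[uu,vv],h)[:,:2];a=np.deg2rad(11.7);B=np.array([[np.cos(a),-np.sin(a)],[np.sin(a),np.cos(a)]]);L=P@B
    lo=np.percentile(L,1,axis=0);hi=np.percentile(L,99,axis=0);print(nm,(hi-lo)*1e3,B@((hi+lo)/2))
E
```

```text
[174.7177895  259.39671053] [172.18593872 240.84668403] [177.28464819 276.66851562]
[337.53916514 258.89025472] [340.02055056 240.33312251] [335.01137166 276.17196945]
top [104.11664081  94.95740291] [0.47900975 0.2370365 ]
packtop [48.82627287 46.99993656] [0.47834139 0.23705427]
```

View pics/w5f.png

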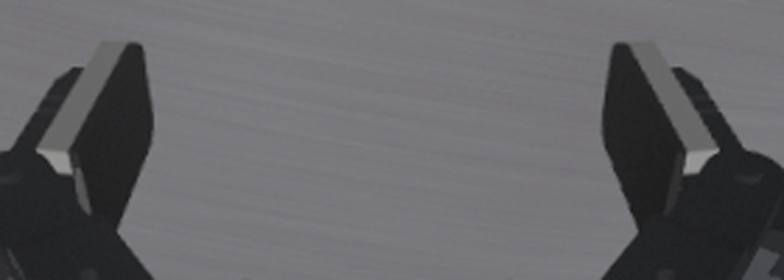

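Run:
```python
from workcell import readout
from h import *
s=readout.state(); print(goto(s,(.4785,.238,.064),101.7))
```

```text
(array([ 0.03883522, -0.19509419, 13.57482526]), array([ 0.42794216,  0.01300964, -0.51251557]))
```

>>> drive_tool:
  targets:
    - {"x": 0.05,"y": -0.1,"z": 0,"rx": 0.43,"ry": 0,"rz": -0.4,"gripper": 7.0}
    - {"x": 0,"y": 0,"z": 4,"rx": 0,"ry": 0,"rz": 0,"gripper": 7.0}
    - {"x": 0,"y": 0,"z": 4,"rx": 0,"ry": 0,"rz": 0,"gripper": 7.0}
    - {"x": 0,"y": 0,"z": 2,"rx": 0,"ry": 0,"rz": 0,"gripper": 7.0}
    - {"x": 0,"y": 0,"z": 2,"rx": 0,"ry": 0,"rz": 0,"gripper": 7.0}
    - {"x": 0,"y": 0,"z": 1,"rx": 0,"ry": 0,"rz": 0,"gripper": 7.0}
    - {"x": 0,"y": 0,"z": 0,"rx": 0,"ry": 0,"rz": 0,"gripper": 6.2}
    - {"x": 0,"y": 0,"z": 0,"rx": 0,"ry": 0,"rz": 0,"gripper": 6.0}
    - {"x": 0,"y": 0,"z": 0,"rx": 0,"ry": 0,"rz": 0,"gripper": 6.0}

```text
t: 9.25
position: [0.4784, 0.2381, 0.07]
eef_rot: [[-0.979, -0.204, 0.001], [-0.204, 0.979, 0.0], [-0.001, 0.0, -1.0]]
force: [1.5, 0.2, 0.4]
gripper_width: 0.0599
```

Run:
```python
from look import *
d,W,s=look("w6",(.478,.24),.101,())
print(goto(s,(.4785,.238,.064),101.7))
d2=vision.snapshot("side");im=d["image"]
a=cv2.resize(im[150:330,130:390],None,fx=3,fy=3,interpolation=cv2.INTER_CUBIC)
cv2.imwrite("pics/w6c.png",a);cv2.imwrite("pics/s6.png",cv2.resize(d2["image"][230:384,60:300],None,fx=3,fy=3,interpolation=cv2.INTER_CUBIC))
```

```text
9.3 [0.4783 0.2381 0.07  ] [[-0.979, -0.204, 0.0], [-0.204, 0.979, 0.0], [-0.001, 0.0, -1.0]] [-0.76  0.26  0.24] 0.060181330808494485
9660 0.10116594755893246 ((473.91607666015625, 236.40838623046875), (64.67034149169922, 65.6721420288086), 56.13298034667969)
(array([-0.01980197, -0.01341978,  0.59698289]), array([0.00855599, 0.0294567 , 0.0617705 ]))
```

View pics/w6c.png

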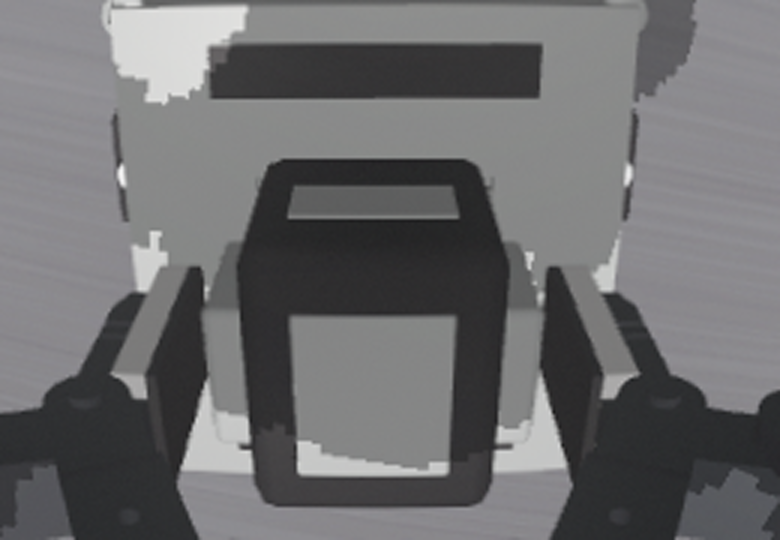

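View pics/s6.png

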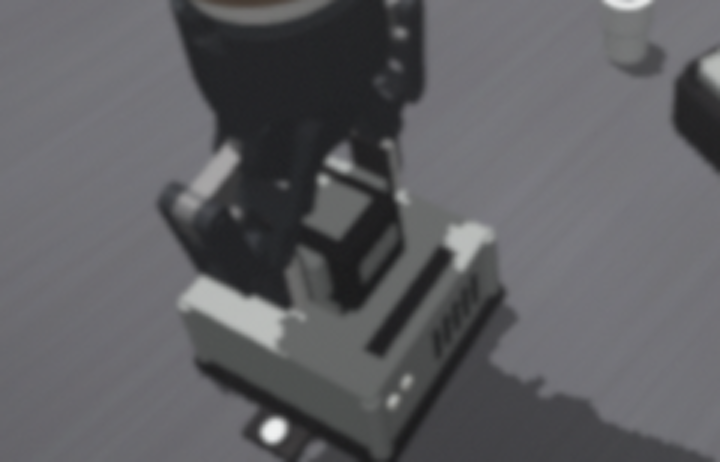

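>>> drive_tool:
  targets:
    - {"x": 0,"y": 0,"z": 0.6,"rx": 0,"ry": 0,"rz": 0,"gripper": 6.0}
    - {"x": 0,"y": 0,"z": 0,"rx": 0,"ry": 0,"rz": 0,"gripper": 5.2}
    - {"x": 0,"y": 0,"z": 0,"rx": 0,"ry": 0,"rz": 0,"gripper": 4.8}
    - {"x": 0,"y": 0,"z": 0,"rx": 0,"ry": 0,"rz": 0,"gripper": 4.4}
    - {"x": 0,"y": 0,"z": 0,"rx": 0,"ry": 0,"rz": 0,"gripper": 4.2}
    - {"x": 0,"y": 0,"z": 0,"rx": 0,"ry": 0,"rz": 0,"gripper": 4.0}
    - {"x": 0,"y": 0,"z": 0,"rx": 0,"ry": 0,"rz": 0,"gripper": 4.0}
  grip_force: 30

```text
t: 10.22
position: [0.4775, 0.2377, 0.0637]
eef_rot: [[-0.979, -0.204, -0.001], [-0.204, 0.979, -0.0], [0.001, -0.0, -1.0]]
force: [-3.0, -1.2, 5.3]
gripper_width: 0.0423
```

Run:
```python
from look import *
d,W,s=look("w7",(.478,.24),.101,())
print(s["ft_torque"],goto(s,(.4785,.238,.064),101.7))
a=cv2.resize(d["image"][150:330,130:390],None,fx=3,fy=3,interpolation=cv2.INTER_CUBIC)
cv2.imwrite("pics/w7c.png",a)
```

```text
10.275 [0.4775 0.2378 0.0637] [[-0.979, -0.204, -0.001], [-0.204, 0.979, -0.0], [0.001, -0.0, -1.0]] [-2.2  -0.87  5.44] 0.04235574496654592
9218 0.10099971952648451 ((478.37518310546875, 236.77249145507812), (51.11575698852539, 69.30944061279297), 10.086578369140625)
[-0.2196187   0.55917116  0.03772945] (array([-0.10667852,  0.00291031, -0.0339321 ]), array([-0.01089971, -0.07280844,  0.07188823]))
```

View pics/w7c.png

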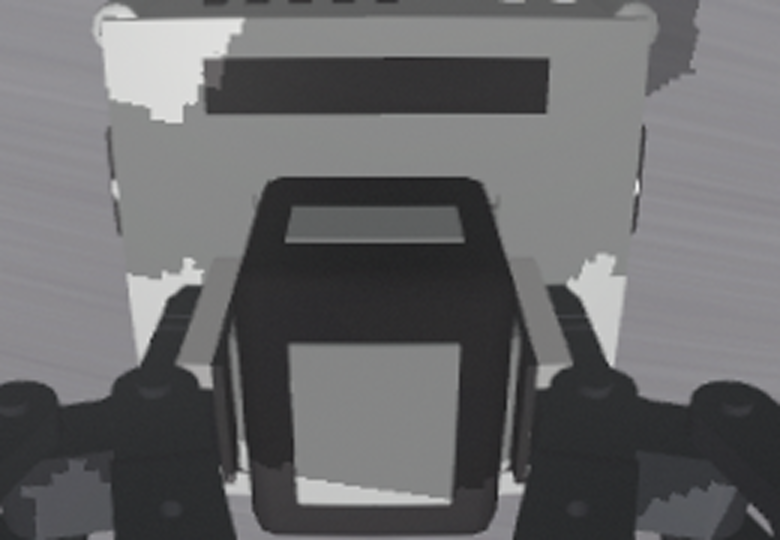

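>>> drive_tool:
  targets:
    - {"x": 0,"y": 0,"z": -0.3,"rx": 0,"ry": 0,"rz": 0,"gripper": 4.0}
    - {"x": 0,"y": 0,"z": -0.4,"rx": 0,"ry": 0,"rz": 0,"gripper": 4.0}
    - {"x": 0,"y": 0,"z": -0.5,"rx": 0,"ry": 0,"rz": 0,"gripper": 4.0}
    - {"x": 0,"y": 0,"z": -0.6,"rx": 0,"ry": 0,"rz": 0,"gripper": 4.0}

```text
t: 10.78
position: [0.4774, 0.2376, 0.0807]
eef_rot: [[-0.979, -0.204, -0.002], [-0.204, 0.979, -0.001], [0.002, -0.001, -1.0]]
force: [0.1, -0.2, -3.2]
gripper_width: 0.042
```

>>> drive_tool:
  targets:
    - {"x": 0,"y": 0,"z": -1,"rx": 0,"ry": 0,"rz": 0,"gripper": 4.0}
    - {"x": 0,"y": 0,"z": -1.5,"rx": 0,"ry": 0,"rz": 0,"gripper": 4.0}
    - {"x": 0,"y": 0,"z": -2,"rx": 0,"ry": 0,"rz": 0,"gripper": 4.0}
    - {"x": 0,"y": 0,"z": -2.5,"rx": 0,"ry": 0,"rz": 0,"gripper": 4.0}
    - {"x": 0,"y": 0,"z": -2,"rx": 0,"ry": 0,"rz": 0,"gripper": 4.0}
    - {"x": 0,"y": 0,"z": 0,"rx": 0,"ry": 0,"rz": 0,"gripper": 4.0}

```text
t: 11.52
position: [0.4793, 0.2386, 0.1738]
eef_rot: [[-0.979, -0.204, 0.004], [-0.204, 0.979, 0.002], [-0.004, 0.001, -1.0]]
force: [0.8, 0.5, -3.6]
gripper_width: 0.0423
```

Run:
```python
from look import *
d,W,s=look("w8",(.478,.24),.19,("pack_grip",))
print(np.round(s["joints"],1))
print(goto(s,(.548,-.218,.17),115))
d2=vision.snapshot("side");cv2.imwrite("pics/s8.png",d2["image"])
```

```text
11.575 [0.4784 0.2382 0.1722] [[-0.979, -0.204, 0.001], [-0.204, 0.979, 0.001], [-0.001, 0.0, -1.0]] [ 0.03 -0.92 -3.74] 0.042310486192743094
pack_grip [(array([0.48  , 0.2344, 0.1679]), 0.74), (array([0.4822, 0.2398, 0.1954]), 0.59)]
1068 0.1903223472511117 ((464.4762878417969, 234.47235107421875), (18.65941047668457, 69.74671936035156), 11.87972640991211)
[26.5 19.4 -0.9 69.5  0.  14.7]
(array([  2.49459375, -46.07717792,   0.20263789]), array([ 1.22142093e-02,  8.40266199e-02, -1.32298743e+01]))
```

View pics/w8.png

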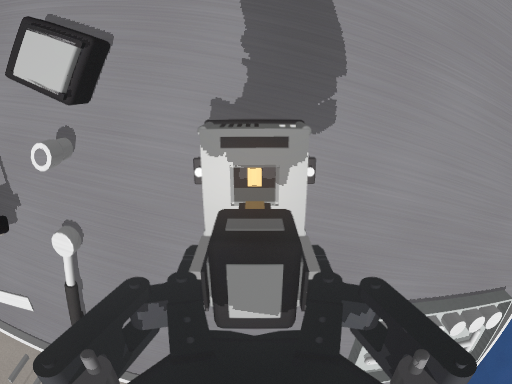

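View pics/s8.png

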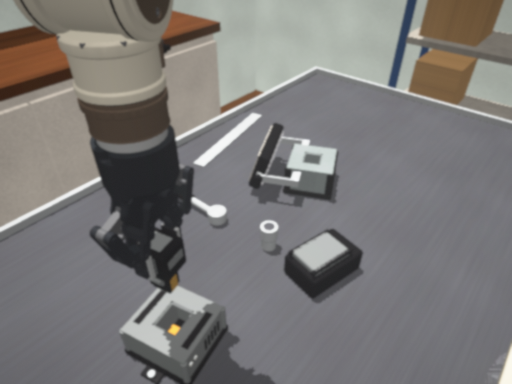

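>>> drive_tool:
  targets:
    - {"x": 0.1,"y": -2,"z": 0,"rx": 0,"ry": 0,"rz": 0,"gripper": 4.0}
    - {"x": 0.2,"y": -4,"z": 0,"rx": 0,"ry": 0,"rz": 0,"gripper": 4.0}
    - {"x": 0.3,"y": -5.5,"z": 0,"rx": 0,"ry": 0,"rz": 0,"gripper": 4.0}
    - {"x": 0.3,"y": -5.5,"z": 0,"rx": 0,"ry": 0,"rz": 0,"gripper": 4.0}
    - {"x": 0.3,"y": -5.5,"z": 0,"rx": 0,"ry": 0,"rz": 0,"gripper": 4.0}
    - {"x": 0.3,"y": -5.5,"z": 0,"rx": 0,"ry": 0,"rz": 0,"gripper": 4.0}
    - {"x": 0.3,"y": -5.5,"z": 0,"rx": 0,"ry": 0,"rz": 0,"gripper": 4.0}
    - {"x": 0.3,"y": -5.5,"z": 0,"rx": 0,"ry": 0,"rz": 0,"gripper": 4.0}
    - {"x": 0.2,"y": -4,"z": 0,"rx": 0,"ry": 0,"rz": 0,"gripper": 4.0}
    - {"x": 0.2,"y": -3,"z": 0,"rx": 0,"ry": 0,"rz": 0,"gripper": 4.0}

```text
t: 12.92
position: [0.5459, -0.2204, 0.17]
eef_rot: [[-0.979, -0.202, -0.003], [-0.202, 0.979, -0.0], [0.003, 0.0, -1.0]]
force: [-0.3, 0.1, -2.2]
gripper_width: 0.0422
```

>>> drive_tool:
  targets:
    - {"x": 0,"y": 0,"z": 0,"rx": 0,"ry": 0,"rz": -6.6,"gripper": 4.0}
    - {"x": 0,"y": 0,"z": 0,"rx": 0,"ry": 0,"rz": -6.6,"gripper": 4.0}
    - {"x": 0,"y": 0,"z": 0,"rx": 0,"ry": 0,"rz": 0,"gripper": 4.0}

```text
t: 13.3
position: [0.546, -0.2184, 0.1701]
eef_rot: [[-0.908, -0.42, -0.003], [-0.42, 0.908, 0.0], [0.003, 0.001, -1.0]]
force: [0.5, 1.1, -4.2]
gripper_width: 0.0416
```

Run:
```python
from look import *
d,W,s=look("w9",(.548,-.218),.066,("pack_grip","floodlight_bay"))
print(np.round(s["joints"],1))
print(goto(s,(.548,-.218,.17),115))
m=(np.hypot(W[...,0]-.548,W[...,1]+.218)<.08)&(abs(W[...,2]-.066)<.004)
B=(lambda a:np.array([[np.cos(a),-np.sin(a)],[np.sin(a),np.cos(a)]]))(np.deg2rad(25))
vv,uu=np.nonzero(m);P=ray_plane(d,np.c_[uu,vv],.0662)[:,:2];L=(P-[.548,-.218])@B
k=(abs(L[:,1])<.0515);print(np.percentile(L[k],[1,99],axis=0))
cv2.imwrite("pics/w9c.png",cv2.resize(d["image"][100:300,150:360],None,fx=3.5,fy=3,interpolation=cv2.INTER_CUBIC))
```

```text
13.35 [ 0.5462 -0.2181  0.1704] [[-0.908, -0.42, -0.003], [-0.42, 0.908, -0.0], [0.003, 0.001, -1.0]] [ 0.28  0.16 -3.49] 0.042580692988709985
pack_grip [(array([ 0.5505, -0.2173,  0.1902]), 0.77)]
floodlight_bay [(array([ 0.5423, -0.2126,  0.0632]), 0.71)]
7877 0.06624069786193253 ((543.1469116210938, -219.46383666992188), (100.36556243896484, 154.69845581054688), 22.874984741210938)
[-21.7  25.7   8.1  72.6  -0.1 -46.5]
(array([-0.16906251, -0.06744718,  0.03531655]), array([ 0.06825957, -0.15397091, -0.19006762]))
[[-0.04979781 -0.04890591]
 [ 0.03846347  0.05028068]]
```

View pics/w9.png

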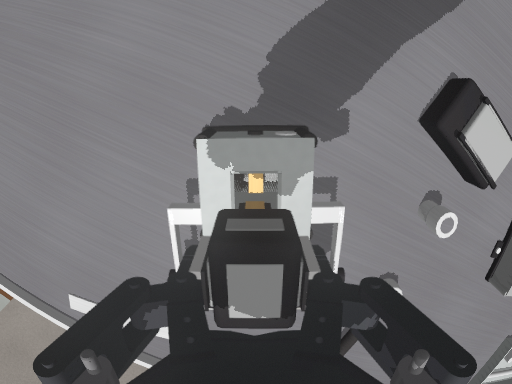

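View pics/w9m.png

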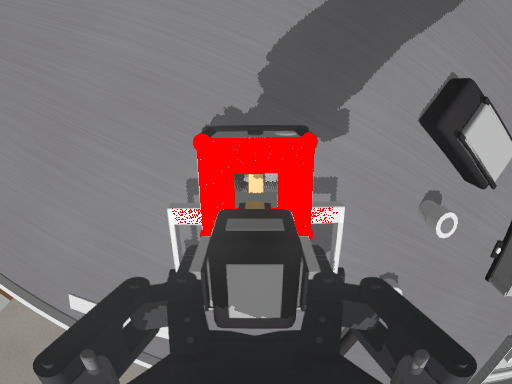

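```bash
cat > packrel.py <<'E'
from h import *
def rel(f,s):
    d=np.load(f);W=cloud(d,True);R=np.array(s["eef_rot"]);p=np.array(s["position"])
    L=(W-p)@R  # tool frame
    z=L[...,2]
    m=(abs(L[...,0])<.035)&(abs(L[...,1])<.019)&(z<-.02)&(z>-.05)
    v,u=np.nonzero(m); zz=z[m]; print("z top med",np.median(zz),len(zz))
    z0=np.median(zz); m2=m&(abs(z-z0)<.004); q=L[m2]; print(np.percentile(q,[1,50,99],axis=0)*1e3)
    im=d["image"].copy();im[m2]=(0,0,255);return im
E
python3 - <<'E'
from packrel import *
from workcell import readout
im=rel("w9.npz",readout.state());cv2.imwrite("pics/w9p.png",cv2.resize(im[190:340,190:320],None,fx=4,fy=4))
E
```

```text
z top med -0.03664632535580025 8597
[[-22.34407019 -18.61537356 -38.32315415]
 [  5.85854001  -0.43833158 -36.79615164]
 [ 24.55902285  18.08030859 -33.14355297]]
```

View pics/w9p.png

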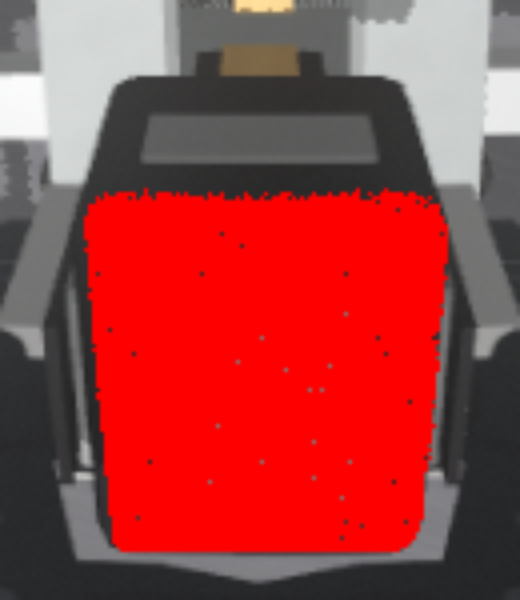

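Run:
```python
from workcell import readout
from h import *
print(goto(readout.state(),(.5473,-.2174,.114),115))
```

```text
(array([-8.60380570e-02,  4.57675409e-03,  5.68002458e+00]), array([ 0.03208509, -0.11165175, -0.12785028]))
```

>>> drive_tool:
  targets:
    - {"x": -0.1,"y": 0,"z": 0.5,"rx": 0,"ry": -0.1,"rz": -0.1,"gripper": 4.0}
    - {"x": 0,"y": 0,"z": 1.5,"rx": 0,"ry": 0,"rz": 0,"gripper": 4.0}
    - {"x": 0,"y": 0,"z": 2,"rx": 0,"ry": 0,"rz": 0,"gripper": 4.0}
    - {"x": 0,"y": 0,"z": 1.2,"rx": 0,"ry": 0,"rz": 0,"gripper": 4.0}
    - {"x": 0,"y": 0,"z": 0.5,"rx": 0,"ry": 0,"rz": 0,"gripper": 4.0}
    - {"x": 0,"y": 0,"z": 0,"rx": 0,"ry": 0,"rz": 0,"gripper": 4.0}
    - {"x": 0,"y": 0,"z": 0,"rx": 0,"ry": 0,"rz": 0,"gripper": 4.0}

```text
t: 14.32
position: [0.5486, -0.2173, 0.1149]
eef_rot: [[-0.906, -0.424, 0.002], [-0.424, 0.906, -0.0], [-0.002, -0.001, -1.0]]
force: [-0.1, -0.1, -4.5]
gripper_width: 0.0423
```

Run:
```python
from look import *
d,W,s=look("w10",(.548,-.218),.066,())
print(goto(s,(.5473,-.2174,.114),115))
d2=vision.snapshot("side");cv2.imwrite("pics/s10.png",cv2.resize(d2["image"][80:220,220:380],None,fx=4,fy=4,interpolation=cv2.INTER_CUBIC))
d3=vision.snapshot("scene");cv2.imwrite("pics/c10.png",cv2.resize(d3["image"][110:250,90:250],None,fx=4,fy=4,interpolation=cv2.INTER_CUBIC))
```

```text
14.375 [ 0.5487 -0.2173  0.1151] [[-0.906, -0.424, 0.002], [-0.424, 0.906, -0.0], [-0.002, -0.001, -1.0]] [-0.95 -0.43 -2.85] 0.042111507643667355
10861 0.06628184900475154 ((538.5313110351562, -222.65882873535156), (85.06783294677734, 155.16827392578125), 25.490671157836914)
(array([0.12627064, 0.05319893, 0.10637023]), array([-0.06674536,  0.09664409,  0.07005449]))
```

View pics/s10.png

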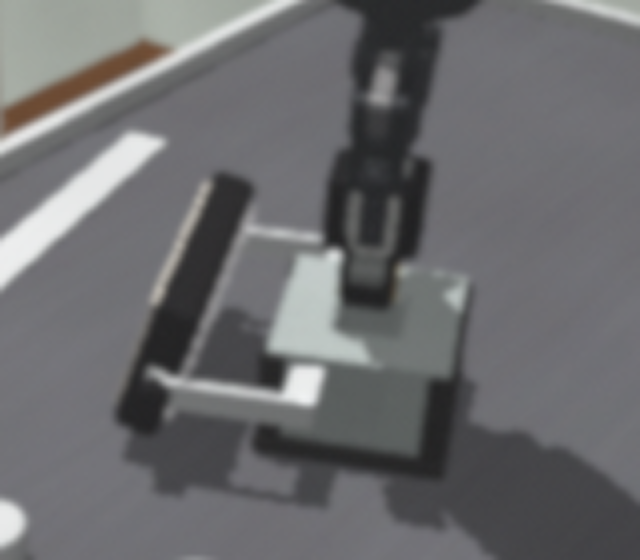

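View pics/w10.png

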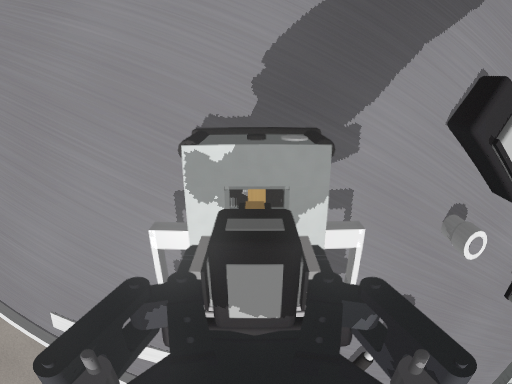

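>>> drive_tool:
  targets:
    - {"x": 0.12,"y": 0.03,"z": 0.3,"rx": 0,"ry": 0.1,"rz": 0,"gripper": 4.0}
    - {"x": 0,"y": 0,"z": 0.4,"rx": 0,"ry": 0,"rz": 0,"gripper": 4.0}
    - {"x": 0,"y": 0,"z": 0.4,"rx": 0,"ry": 0,"rz": 0,"gripper": 4.0}
    - {"x": 0,"y": 0,"z": 0,"rx": 0,"ry": 0,"rz": 0,"gripper": 4.0}

```text
t: 14.98
position: [0.5464, -0.2172, 0.1026]
eef_rot: [[-0.906, -0.424, -0.002], [-0.424, 0.906, -0.0], [0.002, 0.001, -1.0]]
force: [0.9, 0.8, -2.9]
gripper_width: 0.0423
```

>>> drive_tool:
  targets:
    - {"x": 0,"y": 0,"z": 0.4,"rx": 0,"ry": 0,"rz": 0,"gripper": 4.0}
    - {"x": 0,"y": 0,"z": 0.4,"rx": 0,"ry": 0,"rz": 0,"gripper": 4.0}
    - {"x": 0,"y": 0,"z": 0.3,"rx": 0,"ry": 0,"rz": 0,"gripper": 4.0}
    - {"x": 0,"y": 0,"z": 0,"rx": 0,"ry": 0,"rz": 0,"gripper": 4.0}

```text
t: 15.48
position: [0.5466, -0.2172, 0.0918]
eef_rot: [[-0.906, -0.424, -0.002], [-0.424, 0.906, -0.0], [0.002, 0.001, -1.0]]
force: [-0.8, 1.0, -2.5]
gripper_width: 0.0419
```

Free so far; barbs come next.

>>> drive_tool:
  targets:
    - {"x": 0,"y": 0,"z": 0.3,"rx": 0,"ry": 0,"rz": 0,"gripper": 4.0}
    - {"x": 0,"y": 0,"z": 0.3,"rx": 0,"ry": 0,"rz": 0,"gripper": 4.0}
    - {"x": 0,"y": 0,"z": 0.3,"rx": 0,"ry": 0,"rz": 0,"gripper": 4.0}
    - {"x": 0,"y": 0,"z": 0.3,"rx": 0,"ry": 0,"rz": 0,"gripper": 4.0}
    - {"x": 0,"y": 0,"z": 0,"rx": 0,"ry": 0,"rz": 0,"gripper": 4.0}

```text
t: 16.1
position: [0.5466, -0.2173, 0.0799]
eef_rot: [[-0.906, -0.424, -0.002], [-0.424, 0.906, -0.0], [0.002, 0.001, -1.0]]
force: [0.8, 0.2, -3.0]
gripper_width: 0.0423
```

>>> drive_tool:
  targets:
    - {"x": 0,"y": 0,"z": 0.2,"rx": 0,"ry": 0,"rz": 0,"gripper": 4.0}
    - {"x": 0,"y": 0,"z": 0.2,"rx": 0,"ry": 0,"rz": 0,"gripper": 4.0}
    - {"x": 0,"y": 0,"z": 0.2,"rx": 0,"ry": 0,"rz": 0,"gripper": 4.0}
    - {"x": 0,"y": 0,"z": 0.1,"rx": 0,"ry": 0,"rz": 0,"gripper": 4.0}
    - {"x": 0,"y": 0,"z": 0,"rx": 0,"ry": 0,"rz": 0,"gripper": 4.0}

```text
t: 16.73
position: [0.5471, -0.2175, 0.0738]
eef_rot: [[-0.906, -0.424, -0.0], [-0.424, 0.906, -0.001], [0.001, -0.001, -1.0]]
force: [-2.2, 1.6, 5.2]
gripper_width: 0.0422
```

>>> drive_tool:
  targets:
    - {"x": 0,"y": 0,"z": 0.1,"rx": 0,"ry": 0,"rz": 0,"gripper": 4.0}
    - {"x": 0,"y": 0,"z": 0.1,"rx": 0,"ry": 0,"rz": 0,"gripper": 4.0}
    - {"x": 0,"y": 0,"z": 0,"rx": 0,"ry": 0,"rz": 0,"gripper": 4.0}

```text
t: 17.1
position: [0.5471, -0.2175, 0.0716]
eef_rot: [[-0.906, -0.424, -0.0], [-0.424, 0.906, -0.001], [0.001, -0.001, -1.0]]
force: [-2.4, -0.4, 5.5]
gripper_width: 0.0426
```

>>> drive_tool:
  targets:
    - {"x": 0,"y": 0,"z": 0.1,"rx": 0,"ry": 0,"rz": 0,"gripper": 4.0}
    - {"x": 0,"y": 0,"z": 0,"rx": 0,"ry": 0,"rz": 0,"gripper": 4.0}

```text
t: 17.35
position: [0.5471, -0.2175, 0.0712]
eef_rot: [[-0.906, -0.424, -0.0], [-0.424, 0.906, -0.001], [0.0, -0.001, -1.0]]
force: [-2.6, 2.4, 8.8]
gripper_width: 0.0421
```

>>> drive_tool:
  targets:
    - {"x": 0,"y": 0,"z": 0.06,"rx": 0,"ry": 0,"rz": 0,"gripper": 4.0}
    - {"x": 0,"y": 0,"z": 0,"rx": 0,"ry": 0,"rz": 0,"gripper": 4.0}

```text
t: 17.6
position: [0.5471, -0.2175, 0.0712]
eef_rot: [[-0.906, -0.424, 0.0], [-0.424, 0.906, -0.001], [0.0, -0.001, -1.0]]
force: [-4.2, 2.3, 11.1]
gripper_width: 0.0424
```

Run:
```python
from look import *
d,W,s=look("w11",(.548,-.218),.108,())
from packrel import rel
rel("w11.npz",s)
for h in(.066,.108):
    m=(np.hypot(W[...,0]-.5475,W[...,1]+.2175)<(.045 if h>.1 else .08))&(abs(W[...,2]-h)<.004); print(h,m.sum(),np.median(W[m][:,2]))
cv2.imwrite("pics/w11c.png",cv2.resize(d["image"][130:330,130:390],None,fx=3,fy=3,interpolation=cv2.INTER_CUBIC))
```

```text
17.65 [ 0.5471 -0.2175  0.0712] [[-0.906, -0.424, 0.0], [-0.424, 0.906, -0.001], [0.0, -0.001, -1.0]] [-3.61  1.15 10.78] 0.04228264651169808
9201 0.10836213797480106 ((547.9280395507812, -217.8807373046875), (50.441585540771484, 68.97998046875), 25.524921417236328)
z top med -0.03737411357773339 8712
[[-23.20765202 -18.57797973 -39.08708431]
 [  5.09093399  -0.1859008  -37.53621763]
 [ 23.82002079  18.25879849 -33.92265629]]
0.066 13425 0.06655950263462881
0.108 8931 0.10866562615078021
```

View pics/w11c.png

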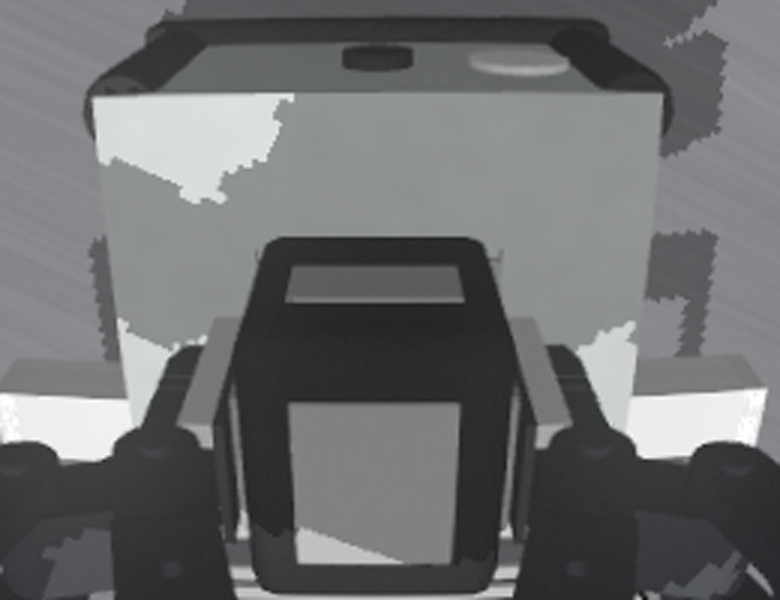

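>>> drive_tool:
  targets:
    - {"x": 0,"y": 0,"z": 0.08,"rx": 0,"ry": 0,"rz": 0,"gripper": 4.0}
    - {"x": 0,"y": 0,"z": 0.05,"rx": 0,"ry": 0,"rz": 0,"gripper": 4.7}
    - {"x": 0,"y": 0,"z": 0,"rx": 0,"ry": 0,"rz": 0,"gripper": 5.0}
    - {"x": 0,"y": 0,"z": 0,"rx": 0,"ry": 0,"rz": 0,"gripper": 5.6}
    - {"x": 0,"y": 0,"z": 0,"rx": 0,"ry": 0,"rz": 0,"gripper": 6.2}
    - {"x": 0,"y": 0,"z": 0,"rx": 0,"ry": 0,"rz": 0,"gripper": 6.2}

```text
t: 18.4
position: [0.5467, -0.2173, 0.0678]
eef_rot: [[-0.906, -0.424, -0.002], [-0.424, 0.906, -0.0], [0.002, 0.0, -1.0]]
force: [-0.4, -0.7, -0.4]
gripper_width: 0.0624
```

Run:
```python
from look import *
d,W,s=look("w12",(.548,-.218),.108,())
from packrel import rel
rel("w12.npz",s)
for h in(.066,.108):
    m=(np.hypot(W[...,0]-.5475,W[...,1]+.2175)<(.018 if h>.1 else .08))&(abs(W[...,2]-h)<(.009 if h>.1 else .004)); print(h,m.sum(),np.median(W[m][:,2]))
cv2.imwrite("pics/w12c.png",cv2.resize(d["image"][130:330,130:390],None,fx=3,fy=3,interpolation=cv2.INTER_CUBIC))
```

```text
18.45 [ 0.5467 -0.2173  0.0679] [[-0.906, -0.424, -0.002], [-0.424, 0.906, -0.0], [0.002, 0.0, -1.0]] [-0.13 -0.45  0.41] 0.06191985223247557
10608 0.1089629623122929 ((547.2520141601562, -218.00047302246094), (49.69327163696289, 89.23683166503906), 25.891084671020508)
z top med -0.04184403772223108 9269
[[-21.47850494 -18.59721613 -43.61837952]
 [  5.84748741  -0.58288168 -42.06561034]
 [ 23.69153622  18.15254773 -38.22413158]]
0.066 13539 0.06654900701492453
0.108 4273 0.11028891271409297
```

View pics/w12c.png

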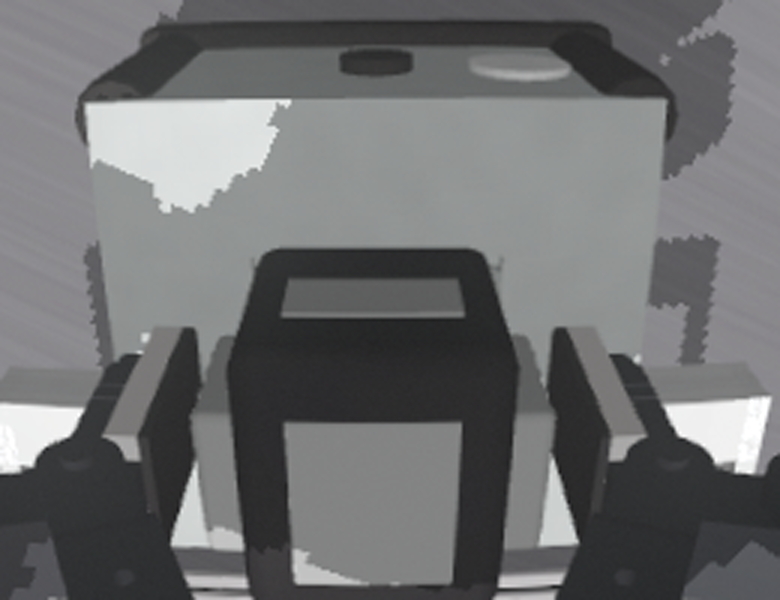

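>>> drive_tool:
  targets:
    - {"x": 0,"y": 0,"z": -1,"rx": 0,"ry": 0,"rz": 0,"gripper": 6.6}
    - {"x": 0,"y": 0,"z": -2.5,"rx": 0,"ry": 0,"rz": 0,"gripper": 6.6}
    - {"x": 0,"y": 0,"z": -2.5,"rx": 0,"ry": 0,"rz": 0,"gripper": 6.6}
    - {"x": 0,"y": 0,"z": -1,"rx": 0,"ry": 0,"rz": 10,"gripper": 6.6}
    - {"x": 0,"y": 0,"z": 0,"rx": 0,"ry": 0,"rz": 10,"gripper": 6.6}
    - {"x": 0,"y": 0,"z": 0,"rx": 0,"ry": 0,"rz": 10,"gripper": 6.6}
    - {"x": 0,"y": 0,"z": 0,"rx": 0,"ry": 0,"rz": 10,"gripper": 6.6}
    - {"x": 0,"y": 0,"z": 0,"rx": 0,"ry": 0,"rz": 10,"gripper": 6.6}
    - {"x": 0,"y": 0,"z": 0,"rx": 0,"ry": 0,"rz": 10,"gripper": 6.6}
    - {"x": 0,"y": 0,"z": 0,"rx": 0,"ry": 0,"rz": 10,"gripper": 6.6}

```text
t: 19.7
position: [0.5471, -0.2175, 0.1392]
eef_rot: [[-0.704, 0.71, -0.0], [0.71, 0.704, -0.001], [-0.0, -0.001, -1.0]]
force: [0.1, 0.9, -0.2]
gripper_width: 0.0662
```

>>> drive_tool:
  targets:
    - {"x": 0,"y": 0,"z": 0,"rx": 0,"ry": 0,"rz": 10,"gripper": 6.6}
    - {"x": 0,"y": 0,"z": 0,"rx": 0,"ry": 0,"rz": 10,"gripper": 6.6}
    - {"x": 0,"y": 0,"z": 0,"rx": 0,"ry": 0,"rz": 0,"gripper": 6.6}

```text
t: 20.08
position: [0.5471, -0.2174, 0.139]
eef_rot: [[-0.426, 0.905, -0.0], [0.905, 0.426, -0.001], [-0.001, -0.001, -1.0]]
force: [0.3, 0.5, 0.4]
gripper_width: 0.0662
```

Run:
```python
from look import *
d,W,s=look("w13",(.548,-.218),.109,("pack_grip",))
print(np.round(s["joints"],1),goto(s,(.5471,-.2175,.09),25))
for h in(.066,.109):
    m=(np.hypot(W[...,0]-.5475,W[...,1]+.2175)<(.018 if h>.1 else .08))&(abs(W[...,2]-h)<(.009 if h>.1 else .004)); print(h,m.sum(),np.median(W[m][:,2]))
B=(lambda a:np.array([[np.cos(a),-np.sin(a)],[np.sin(a),np.cos(a)]]))(np.deg2rad(25))
m=(np.hypot(W[...,0]-.5475,W[...,1]+.2175)<.04)&(abs(W[...,2]-.11)<.003)
L=(W[m][:,:2]-[.548,-.218])@B;print(np.percentile(L,[1,99],axis=0))
cv2.imwrite("pics/w13c.png",cv2.resize(d["image"][110:330,130:390],None,fx=2.7,fy=2.7,interpolation=cv2.INTER_CUBIC))
d2=vision.snapshot("side");cv2.imwrite("pics/s13.png",cv2.resize(d2["image"][80:220,220:380],None,fx=4,fy=4,interpolation=cv2.INTER_CUBIC))
```

```text
20.125 [ 0.5471 -0.2174  0.1389] [[-0.426, 0.905, -0.0], [0.905, 0.426, -0.001], [-0.001, -0.001, -1.0]] [-0.14  0.79 -0.02] 0.065816319711502
pack_grip [(array([ 0.5483, -0.2164,  0.0889]), 0.65)]
4936 0.10925403018441701 ((548.5292358398438, -217.65731811523438), (50.29861831665039, 52.27918243408203), 24.393239974975586)
[-21.7  26.8   5.1  68.3  -0.1  43.1] (array([-3.19543171e-03,  3.75498929e-03,  4.88893007e+00]), array([-0.04163923,  0.02941641,  0.24025793]))
0.066 9284 0.06661000050113124
0.109 2270 0.1103517422831678
[[-0.02325276 -0.01792799]
 [ 0.02426732  0.01956243]]
```

View pics/w13c.png

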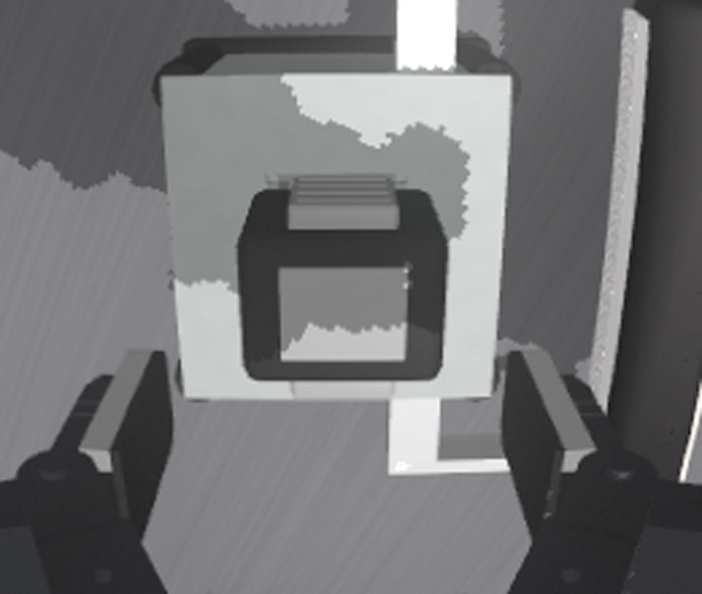

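View pics/s13.png

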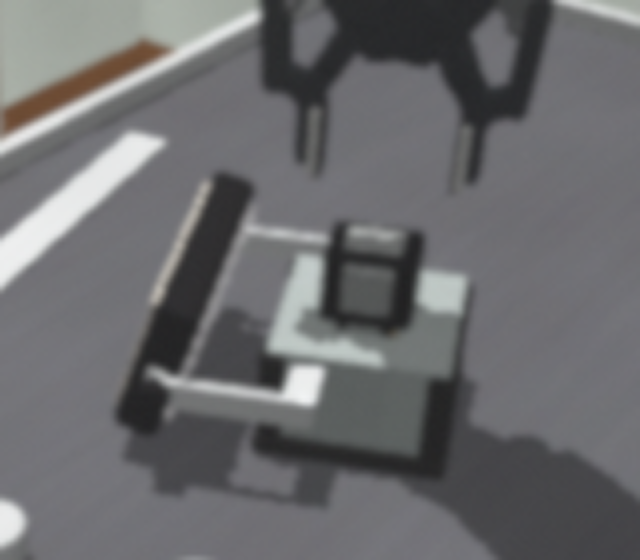

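>>> drive_tool:
  targets:
    - {"x": 0,"y": 0.1,"z": 1,"rx": 0,"ry": 0,"rz": 0.2,"gripper": 6.6}
    - {"x": 0,"y": 0,"z": 2,"rx": 0,"ry": 0,"rz": 0,"gripper": 6.6}
    - {"x": 0,"y": 0,"z": 2,"rx": 0,"ry": 0,"rz": 0,"gripper": 6.2}
    - {"x": 0,"y": 0,"z": 1,"rx": 0,"ry": 0,"rz": 0,"gripper": 5.8}
    - {"x": 0,"y": 0,"z": 0.2,"rx": 0,"ry": 0,"rz": 0,"gripper": 5.6}
    - {"x": 0,"y": 0,"z": 0,"rx": 0,"ry": 0,"rz": 0,"gripper": 5.6}

```text
t: 20.98
position: [0.5481, -0.2171, 0.0767]
eef_rot: [[-0.421, 0.907, -0.0], [0.907, 0.421, -0.001], [-0.0, -0.001, -1.0]]
force: [0.3, 0.2, 0.8]
gripper_width: 0.0561
```

Run:
```python
from look import *
d,W,s=look("w14",(.548,-.218),.109,())
cv2.imwrite("pics/w14c.png",cv2.resize(d["image"][130:330,130:390],None,fx=3,fy=3,interpolation=cv2.INTER_CUBIC))
d=np.load("w13.npz");W=cloud(d,True);B=(lambda a:np.array([[np.cos(a),-np.sin(a)],[np.sin(a),np.cos(a)]]))(np.deg2rad(25))
L=(W[...,:2]-[.548,-.218])@B
for nm,m in(("pack",(abs(L).max(-1)<.018)&(abs(W[...,2]-.11)<.006)),("base",(abs(L).max(-1)<.046)&(abs(W[...,2]-.066)<.003))):
    A=np.c_[L[m],np.ones(m.sum())];print(nm,np.linalg.lstsq(A,W[m][:,2],rcond=None)[0])
```

```text
21.025 [ 0.5483 -0.2172  0.077 ] [[-0.421, 0.907, 0.0], [0.907, 0.421, -0.001], [-0.001, -0.0, -1.0]] [-0.14 -0.03 -0.25] 0.05619220664031396
9799 0.10921290660545695 ((544.73193359375, -215.60475158691406), (59.06608581542969, 67.03018188476562), 77.3666000366211)
pack [ 0.00287762 -0.00393144  0.11023394]
base [ 0.00040734 -0.00204095  0.06665893]
```

View pics/w14c.png

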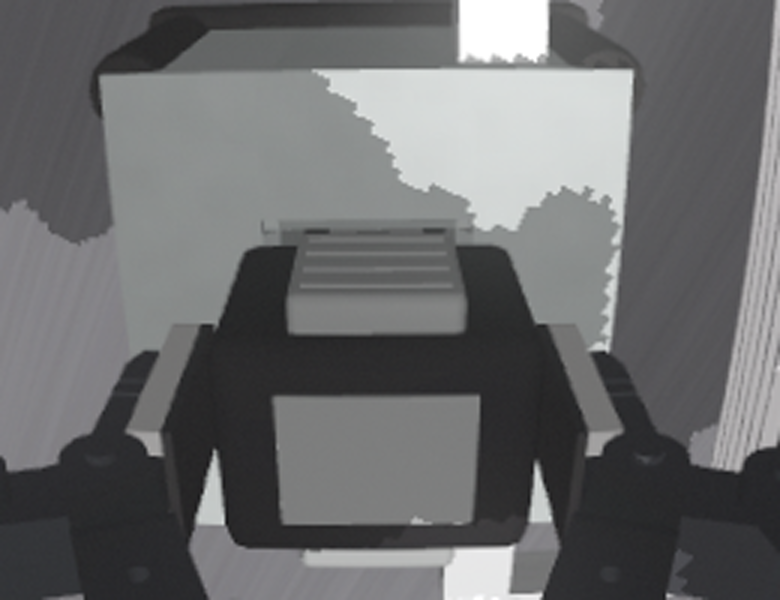

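>>> drive_tool:
  targets:
    - {"x": 0,"y": 0,"z": 0,"rx": 0,"ry": 0,"rz": 0,"gripper": 5.2}
    - {"x": 0,"y": 0,"z": 0,"rx": 0,"ry": 0,"rz": 0,"gripper": 4.8}
    - {"x": 0,"y": 0,"z": 0,"rx": 0,"ry": 0,"rz": 0,"gripper": 4.6}
    - {"x": 0,"y": 0,"z": 0,"rx": 0,"ry": 0,"rz": 0,"gripper": 4.6}
  grip_force: 25

```text
t: 21.52
position: [0.5484, -0.2172, 0.0772]
eef_rot: [[-0.421, 0.907, 0.001], [0.907, 0.421, -0.001], [-0.001, 0.0, -1.0]]
force: [-0.2, 0.2, 5.1]
gripper_width: 0.0499
```

>>> drive_tool:
  targets:
    - {"x": 0,"y": 0,"z": -0.1,"rx": 0,"ry": 0,"rz": 0,"gripper": 4.6}
    - {"x": 0,"y": 0,"z": 0,"rx": 0,"ry": 0,"rz": 0,"gripper": 4.6}

```text
t: 21.78
position: [0.5484, -0.2171, 0.0773]
eef_rot: [[-0.421, 0.907, 0.0], [0.907, 0.421, -0.001], [-0.001, -0.0, -1.0]]
force: [2.0, -0.8, 1.3]
gripper_width: 0.0498
```

>>> drive_tool:
  targets:
    - {"x": 0,"y": 0,"z": -0.1,"rx": 0,"ry": 0,"rz": 0,"gripper": 4.6}
    - {"x": 0,"y": 0,"z": -0.1,"rx": 0,"ry": 0,"rz": 0,"gripper": 4.6}
    - {"x": 0,"y": 0,"z": 0,"rx": 0,"ry": 0,"rz": 0,"gripper": 4.6}

```text
t: 22.15
position: [0.5483, -0.2171, 0.0775]
eef_rot: [[-0.421, 0.907, -0.001], [0.907, 0.421, -0.0], [0.0, -0.001, -1.0]]
force: [6.8, -2.2, -9.9]
gripper_width: 0.0497
```

>>> drive_tool:
  targets:
    - {"x": 0,"y": 0,"z": -0.05,"rx": 0,"ry": 0,"rz": 0,"gripper": 4.6}
    - {"x": 0,"y": 0,"z": 0,"rx": 0,"ry": 0,"rz": 0,"gripper": 4.6}
    - {"x": 0,"y": 0,"z": 0,"rx": 0,"ry": 0,"rz": 0,"gripper": 4.6}

```text
t: 22.52
position: [0.5483, -0.2171, 0.0775]
eef_rot: [[-0.421, 0.907, -0.001], [0.907, 0.421, -0.0], [0.0, -0.001, -1.0]]
force: [8.0, -2.0, -12.5]
gripper_width: 0.0495
```

Run:
```python
from look import *
d,W,s=look("w15",(.548,-.218),.109,())
L=(W[...,:2]-[.548,-.2175])
m=(abs(L).max(-1)<.014)&(abs(W[...,2]-.11)<.008);print("top",np.median(W[m][:,2]))
```

```text
22.575 [ 0.5483 -0.2171  0.0775] [[-0.421, 0.907, -0.001], [0.907, 0.421, -0.0], [0.001, -0.001, -1.0]] [  7.32  -2.45 -12.41] 0.04955834933205403
9656 0.10937068285872607 ((546.7886352539062, -216.724365234375), (58.12678146362305, 64.625732421875), 75.68404388427734)
top 0.11059619778298659
```

>>> drive_tool:
  targets:
    - {"x": 0,"y": 0,"z": 0.15,"rx": 0,"ry": 0,"rz": 0,"gripper": 4.6}
    - {"x": 0,"y": 0,"z": 0.1,"rx": 0,"ry": 0,"rz": 0,"gripper": 4.6}
    - {"x": 0,"y": 0,"z": 0,"rx": 0,"ry": 0,"rz": 0,"gripper": 5.2}
    - {"x": 0,"y": 0,"z": 0,"rx": 0,"ry": 0,"rz": 0,"gripper": 6.0}
    - {"x": 0,"y": 0,"z": 0,"rx": 0,"ry": 0,"rz": 0,"gripper": 6.4}
    - {"x": 0,"y": 0,"z": -0.5,"rx": 0,"ry": 0,"rz": 0,"gripper": 6.4}
    - {"x": 0,"y": 0,"z": -2,"rx": 0,"ry": 0,"rz": 0,"gripper": 6.4}
    - {"x": 0,"y": 0,"z": -4,"rx": 0,"ry": 0,"rz": 0,"gripper": 6.4}
    - {"x": 0,"y": 0,"z": -4,"rx": 0,"ry": 0,"rz": 0,"gripper": 6.4}
    - {"x": 0,"y": 0,"z": 0,"rx": 0,"ry": 0,"rz": 0,"gripper": 6.4}

```text
t: 23.82
position: [0.5501, -0.2179, 0.187]
eef_rot: [[-0.421, 0.907, 0.007], [0.907, 0.421, -0.004], [-0.006, 0.005, -1.0]]
force: [0.2, -0.0, -0.2]
gripper_width: 0.0639
```

Run:
```python
from look import *
d,W,s=look("w16",(.548,-.218),.109,("pack_grip",))
B=(lambda a:np.array([[np.cos(a),-np.sin(a)],[np.sin(a),np.cos(a)]]))(np.deg2rad(25))
L=(W[...,:2]-[.548,-.218])@B
for nm,m in(("pack",(abs(L).max(-1)<.018)&(abs(W[...,2]-.11)<.006)),("base",(abs(L).max(-1)<.046)&(abs(W[...,2]-.066)<.003))):
    A=np.c_[L[m],np.ones(m.sum())];print(nm,np.linalg.lstsq(A,W[m][:,2],rcond=None)[0])
    P=W[m][:,:2]; print(P.mean(0))
cv2.imwrite("pics/w16c.png",cv2.resize(d["image"][90:290,130:390],None,fx=3,fy=3,interpolation=cv2.INTER_CUBIC))
d2=vision.snapshot("side");cv2.imwrite("pics/s16.png",d2["image"])
cv2.imwrite("pics/s16c.png",cv2.resize(d2["image"][110:200,270:360],None,fx=6,fy=6,interpolation=cv2.INTER_CUBIC))
for n in("pack_grip","slide_pack_center","socket_center","ratchet_center","floodlight","charger"): print(n,[(np.round(a["location"],4),round(a["p"],2)) for a in place_of("side",n)[:1]])
```

```text
23.875 [ 0.5489 -0.2173  0.1846] [[-0.421, 0.907, 0.003], [0.907, 0.421, -0.002], [-0.003, 0.002, -1.0]] [-0.76 -0.08  0.66] 0.06410135203100738
pack_grip [(array([ 0.5464, -0.2133,  0.0915]), 0.92)]
3392 0.10926730054256767 ((548.4217529296875, -217.60934448242188), (50.13040542602539, 52.15535354614258), 24.88920783996582)
pack [ 0.00358174 -0.00649358  0.11024075]
[ 0.54769813 -0.21724917]
base [ 0.00046854 -0.0023873   0.06666078]
[ 0.54340798 -0.20882724]
pack_grip [(array([ 0.5515, -0.2131,  0.0969]), 0.81)]
slide_pack_center [(array([ 0.3888, -0.009 ,  0.0301]), 0.76)]
socket_center [(array([0.4977, 0.0012, 0.0233]), 0.81)]
ratchet_center [(array([0.6852, 0.0098, 0.0149]), 0.63)]
floodlight [(array([ 0.549, -0.213,  0.004]), 0.66)]
charger [(array([ 0.478 ,  0.2417, -0.0011]), 0.86)]
```

View pics/w16c.png

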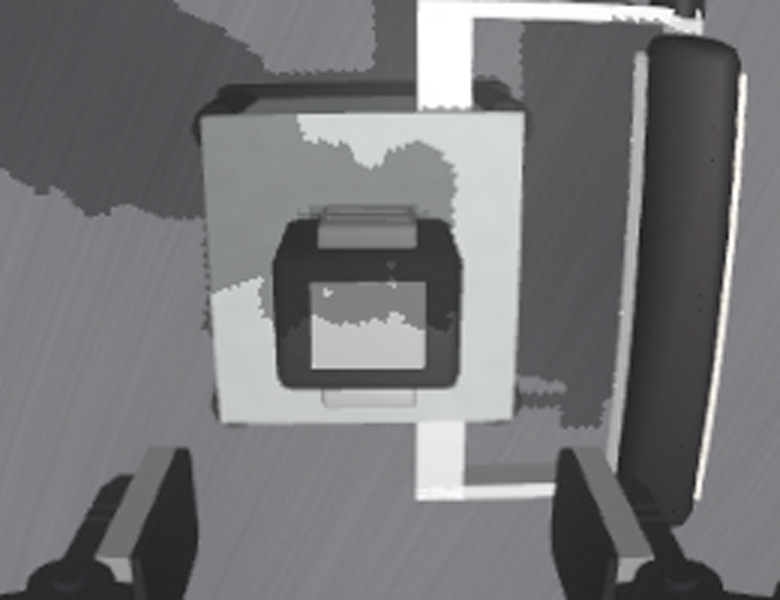

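View pics/s16c.png

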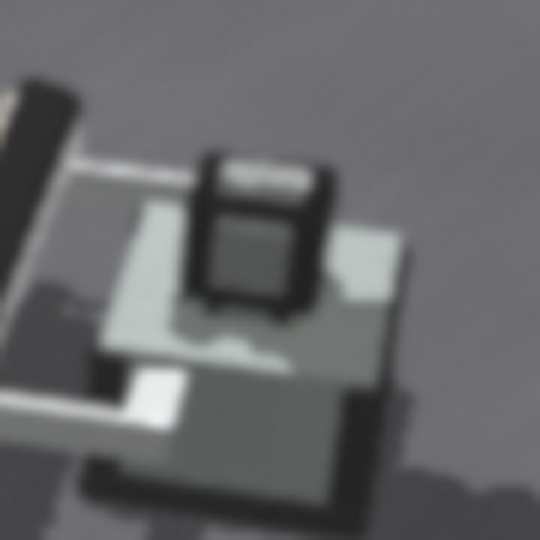

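View pics/s16.png

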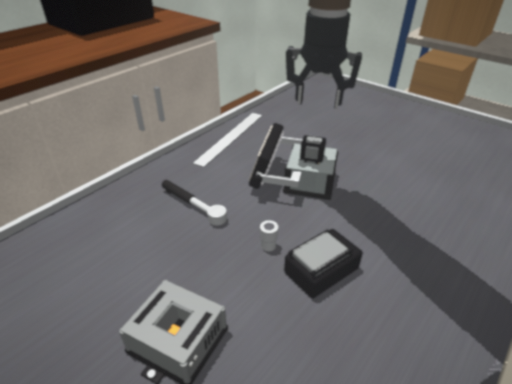

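Run:
```python
from h import *
B=(lambda a:np.array([[np.cos(a),-np.sin(a)],[np.sin(a),np.cos(a)]]))(np.deg2rad(11.8))
for f in("w3","w4","w5"):
  W=cloud(np.load(f+".npz"),True);L=(W[...,:2]-[.4788,.2375])@B
  for nm,m in(("pack",(abs(L).max(-1)<.018)&(abs(W[...,2]-.101)<.006)),("base",(abs(L).max(-1)<.046)&(abs(W[...,2]-.0585)<.003))):
    A=np.c_[L[m],np.ones(m.sum())];print(f,nm,np.linalg.lstsq(A,W[m][:,2],rcond=None)[0])
```

```text
w3 pack [-0.0010971  -0.00297525  0.10193007]
w3 base [ 0.00081557 -0.00077874  0.05855688]
w4 pack [-0.00135745 -0.00166134  0.10198501]
w4 base [0.00060968 0.00015493 0.05857652]
w5 pack [ 0.00109942 -0.00588528  0.10219776]
w5 base [ 0.00063805 -0.00127607  0.05873236]
```

```bash
python3 -c "
from workcell import r,readout
print(r.sign_off(), readout.state()['t'])"
```

```text
the job is handed in; nothing more can be done
the job is handed in; nothing more can be done
```

The battery pack is latched in the floodlight's bay, passed the tug check, and the job was handed in at about 24 s of robot time.

**What I did**
- **Removing it:** I pinched both side tabs fully in at 30 N and lifted the pack straight up out of the charger. The charger still reads in its starting place.
- **Inserting it:** I carried the pack to the floodlight and pressed it down to the hard stop, reading about 11 N before the final small press. Then I released the tabs and both sprang out evenly.
- **Tug test:** I took the pack by its plain sides at 25 N. A 12.4 N upward pull moved the tool only 0.3 mm. I then let go and raised the gripper clear.

**Last checks**
- **Seating:** the pack's top sits 43.6 mm above the base, the same before and after the tug. It was 43.4 mm when latched in the charger and would be about 48 mm unlatched. The pack is level to about 0.3°.
- **Other items:** slide pack, socket, charger and floodlight read within about 4 mm of their starting places, which is the detector's accuracy. The ratchet read about 5 mm off, just outside it, but I never went near it.

**What disagreed**
- **Side force during the tug:** about 7 to 8 N, so the pull was not perfectly vertical.
- **Wrist turn:** on the way to the charger the last joint hit its limit and the tool tilted about 3° with nothing gripped. I turned it half round and levelled it before touching anything.

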